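# Stretch a silver bangle four clicks and hold it

## Task

Take the silver bangle from the wooden rack, hang it over the horizontal jaws of the green bangle stretcher and let go of it. Then pull the stretcher's ball-ended lever down exactly four clicks from rest, feeling them go by and never running on to a fifth (that would overstretch the bangle), and finish with your hand still on the lever holding it there, because it springs back if let go. Leave everything else on the bench where it is.

Things in the scene. Friction and masses are not known exactly. Their poses are not given: they have to be found in the camera images.
- silver_bangle: the bangle to stretch: bright silver ring, beaded outside; outer diameter 72 mm, inner 62 mm, band 14 mm wide, 5 mm thick, about 85 g. Origin at the centre of the hole; y axis = axis of the ring. It stands upright in one of the rack's three slots, its axis level and parallel to the rack's y axis, its top 86 mm above the table
- copper_bangle: copper bangle of the same size in another slot of the rack; origin at its centre. To be left alone
- brass_bangle: brass bangle of the same size in another slot of the rack; origin at its centre. To be left alone
- rack: fixed wooden rack, 80 mm (x) by 170 mm (y), 30 mm high; three open-topped slots 60 mm apart along its y axis each hold one bangle upright (the lowest 15 mm of the bangle are in the slot, with 1 mm of play on each side of the band). Origin at the centre of its underside
- machine: the bangle stretcher, a green cast stand bolted to the bench. Origin on its underside below the column, z up. Column 72 mm (x) by 55 mm (y), 160 mm high, on the origin. Base 170 mm (x) by 250 mm (y), 18 mm high. On its +y side two steel jaws stick out level as one split round bar (see bar_end, lower_jaw); the lever is on its -y side. A bangle hung on the bar has its centre at z = 123 mm
- bar_end (a point): free end of the split round bar, on its axis: machine x = 0, y = 148 mm, z = 130 mm; axes as the machine's. From here the bar, 48 mm in diameter (its last 18 mm taper to 38 mm), runs back along -y for 105 mm to the column. Its upper half is fixed and carries the hanging bangle
- lower_jaw: the moving lower half of the bar. Origin on the bar's axis, at machine y = 0, z = 130 mm when shut; axes as the machine's. It goes down 30 mm per rad of lever; from about 0.47 rad it bears on the inside of the hanging bangle, pushing through a spring of 1.5 N/mm
- lever: the lever: 12 mm steel rod ending in a ball. Origin on its shaft (machine x = 0, y = -85 mm, z = 130 mm, shaft along y). At rest (upper stop) its axes are as the machine's, the rod points 63 degrees above level towards -x; it turns about -y, up to 1.0 rad, as the ball is pulled to -x and down. A spring always pulls it up: 7 N at the ball at rest, 4 to 13 N near the fourth click
- lever_ball (a point): centre of the black ball knob, 30 mm in diameter, on the end of the lever, 170 mm from the shaft; axes as the lever's. It does not turn on the rod: gripped hard, it rubs in the fingers and blurs the clicks. A sprung plunger on the rod, 75 to 107 mm from the shaft and 30 mm nearer the column, rides over the click plate's teeth
- click_plate: saw-toothed brass plate, 126 mm across, on the lever's shaft at machine y = -55 mm; origin on the shaft. Clamped each time at a different turn, up to 0.1 rad either way, so the first click comes at 0.14 to 0.34 rad of lever (0.24 from the plate); 6 teeth, 0.14 rad (24 mm at the ball) apart. At each tooth the pull grows by 1 to 4 N, then drops by 3 to 8 N: the click
- short_tube: pierced silver tube, 65 mm long, 30 mm diameter, lying on the bench right of the stretcher; origin under its middle; to be left alone
- pill_box: round silver box, 28 mm diameter, 20 mm high, on the bench in front of the stretcher; origin under its middle; to be left alone
- mallet: rawhide mallet (head 44 mm by 85 mm) with a wooden handle, 220 mm long, lying on the bench to the right; origin under its head; to be left alone
- brass_tube: brass tube, 160 mm long, 18 mm diameter, lying on the bench in front of the stretcher; origin under its middle; to be left alone

How it is judged:
By the outcome, as a careful person would: the job done as asked, in the order asked, and still so for the second after the job is handed in, while the arm keeps its last pose, push and grip.
It also fails if it takes over 72 s, if anything falls off the work surface, if the arm or the gripper's body presses on something with over 40 N, if the wrist force passes 120 N, or if a joint passes its speed limit or range.

## Robot

A 6-joint arm with a two-finger parallel gripper is mounted at the origin on the work surface. World frame = base frame: x ahead of the robot, y to its left, z up, the work surface at z = 0. Lengths are in mm, angles in rad, forces in N, time in s.
With the tool pointing down it reaches from about 200 to 875 mm from the base axis. Payload 3.4 kg.
Tool frame: the origin (TCP) lies at the very end of the fingers, on their centre line; the grasp point (between the pads) lies grasp_offset behind it (grasp_offset is the distance from the TCP to the grasp point, in mm); z points along the fingers, y is the line along which they close (so a half turn about z gives the same grasp; the last joint's range is limited). The gripper opens to 94 mm and grips with 3 to 60 N. Pads are 16 mm wide; open, the fingers measure 119 mm over their backs; the gripper's body (75 mm by 177 mm) begins 78 mm behind the grasp point.
Start: joints at [-1.418, 0.276, 1.505, -0, 1.361, -0.121], TCP at [155.473, -553.619, 205.493] pointing down, gripper open.
Joint ranges: [-2.89, 2.89], [-0.75, 2.08], [0.22, 2.7], [-1.18, 4.32], [0.11, 2.71], [-2.7, 2.7]. Speed limits (rad/s): [2.57, 2.57, 3.14, 3.14, 3.14, 3.14].

## Interface

Orientations are given as a unit quaternion [w, x, y, z].
In Python, from rig import get_obs, get_image, job_done, trace, tip_of, grasp_offset gives the robot as it stands.
- The arm moves only by the tool move_arm, never from a script. Its argument "rows" is a list of rows, each an object of numbers: "dx", "dy", "dz": the shift along the tool's x, y, z as a fraction of full scale; "ax", "ay", "az": the turn, a rotation vector about the tool's x, y, z as a fraction of full scale. A call has 1 to 8 rows; each row is the pose to reach, as a shift and turn from the pose commanded when the call began, along the tool's axes at that moment, turning the shorter way round; what a row does not reach only later rows make up. Full scale, the value 1, is 0.3 m for a shift and 180 degrees for a turn. A row lasts 1/10 s, in which the tool goes at most 50 mm and 8.59 degrees, less where a joint would pass 70% of its speed; a pose out of reach is approached as far as the arm can. A call with a number of a shift or a turn outside -1 to 1 is refused whole. A call with a gripper value outside its range is refused whole. "claw" is the finger opening in mm, from 0 to 94, set as the call begins (left out, the last holds). The fingers move at their own pace and stop on an object; "squeeze" is the grip in N (left out, the last holds). Time passes only in rows, so rows that repeat a pose let the fingers close. It gives the time, the measured TCP pose, the force, the opening and the grip force at its end, in the units of the state.
- get_obs(): the state, without advancing time (a new reading comes with each control period).
- get_image(name): name is "scene" or "top" or "wrist"; returns a dict with "img" (420x560x3 uint8, red, green, blue), "intrinsics" (3x3 intrinsics, pixels), "k1" (the pictures are not rectified: a ray, as slopes to the right and down, at radius r is drawn at 1 + k1 r^2 times it, then the intrinsics apply), "world_from_camera" (4x4, takes a point from camera to world coordinates); the wrist camera has in their place "hand_eye" (4x4, takes a point from camera to tool coordinates, whose origin is the TCP and whose axes are the flange's). Camera axes: x right, y up, looking along -z (the intrinsics and any distortion apply to the point x, -y, -z); pixel columns grow to the right and rows downward; lengths in mm; the calibration is good to about 2 mm. A picture is of the moment at which its call begins: read the wrist's pose just before it. There is no depth.
- job_done(): hands the job in; it is judged then, once.
Trained networks look in a picture, given as the dict that the camera call returned (one of the last four; its "shot" number tells which), for a name from the list of things; names that differ only in an ending like _2 or _b are one class to them, and where a whole thing is asked for, a point or a joint stands for the part that bears it (a point fixed in the world has none). Each returns a list of dicts, best first, with "p" (0 to 1); they miss things now and then, are a little off and sometimes report something else, mostly with a low value. They report only what shows in the picture. A call takes as long as a camera call.
- trace(name, picture): "mask" (420x560 bool, what is visible of it) and "rect" ([left, top, right, bottom] in pixels, round what is visible of it).
- tip_of(name, picture): "pixel" ([column, row] in pixels: a listed point, or the origin of a listed thing).
The state is a dict: "clock": time; "q": joint angles; "dq": joint speeds; "joint_torque": joint torques, N m; "position": TCP position; "tcp_rot": TCP orientation; "wrist_force": force on the tool from outside, world axes, zero at the start; "moment": the same for the moment, N m; "gripper_width": opening from 0.0 (shut) to 1.0 (fully open); "finger_force": force on a finger pad.
Only numpy, scipy, OpenCV 4.12 (cv2) and the standard library are available. Lean on these libraries where they do the work, as an engineer would, in place of code of your own. Each camera call takes 0.05 s, during which the arm holds its last target. There are 200 camera calls.

## Working session

There is one attempt and no reset: what is moved stays moved. The work goes in short steps, Python scripts to look and compute and a tool call to move; the robot and the scene stay as the last step left them, time stands still between calls to the robot, and variables do not carry over. Pictures are saved under pics/ and viewed, at most 10 in all, crops included, and the job is handed in when it is done.

Besides the shell and the picture viewer there is one more tool, called after "Request:" in YAML: its name, and indented under it one key for each argument. move_arm: Moves the arm, as the interface text tells. Shift numbers are shares of 0.3 m and turn numbers shares of 180 degrees, none past 1 either way. Its arguments: {"type":"object","properties":{"rows":{"type":"array","items":{"type":"object","properties":{"dx":{"type":"number","minimum":-1,"maximum":1},"dy":{"type":"number","minimum":-1,"maximum":1},"dz":{"type":"number","minimum":-1,"maximum":1},"ax":{"type":"number","minimum":-1,"maximum":1},"ay":{"type":"number","minimum":-1,"maximum":1},"az":{"type":"number","minimum":-1,"maximum":1}}}},"claw":{"type":"number"},"squeeze":{"type":"number"}},"required":["rows"]}

```bash
mkdir -p pics; ls; cat > h.py <<'E'
import numpy as np, cv2, json
from rig import get_obs, get_image, job_done, trace, tip_of, grasp_offset
from scipy.spatial.transform import Rotation as R
def rot(q): return R.from_quat([q[1],q[2],q[3],q[0]])
def tool(o):
    T=np.eye(4);T[:3,:3]=rot(o['tcp_rot']).as_matrix();T[:3,3]=o['position'];return T
def shot(name):
    o=get_obs(); p=get_image(name)
    p['T']=np.array(p['world_from_camera']) if 'world_from_camera' in p else tool(o)@np.array(p['hand_eye'])
    return p
def ray(p,px):
    K=np.array(p['intrinsics']); d=np.array([(px[0]-K[0,2])/K[0,0],(px[1]-K[1,2])/K[1,1]]);u=d.copy()
    for _ in range(20): u=d/(1+p['k1']*(u@u))
    v=p['T'][:3,:3]@np.array([u[0],-u[1],-1]); return p['T'][:3,3],v/np.linalg.norm(v)
def proj(p,X):
    c=np.linalg.inv(p['T'])@np.append(X,1); u=np.array([c[0],-c[1]])/-c[2]; u=u*(1+p['k1']*(u@u))
    K=np.array(p['intrinsics']);return np.array([K[0,0]*u[0]+K[0,2],K[1,1]*u[1]+K[1,2]])
def tri(rs):
    A=0;b=0
    for o,v in rs:
        M=np.eye(3)-np.outer(v,v);A=A+M;b=b+M@o
    X=np.linalg.solve(A,b);return X,[round(float(np.linalg.norm((np.eye(3)-np.outer(v,v))@(X-o))),1) for o,v in rs]
def onz(p,px,z):
    o,v=ray(p,px);return o+v*(z-o[2])/v[2]
def save(p,n): cv2.imwrite('pics/'+n,p['img'][:,:,::-1])
E
cat > a.py <<'E'
from h import *
np.set_printoptions(precision=1,suppress=True)
print(grasp_offset); o=get_obs(); print(o['tcp_rot'],o['wrist_force'],o['clock'])
S=shot('scene');T=shot('top');W=shot('wrist')
for p,n in((S,'s1.png'),(T,'t1.png'),(W,'w1.png')): save(p,n)
print(S['T'][:3,3],T['T'][:3,3],W['hand_eye'])
for n in "silver_bangle copper_bangle brass_bangle rack machine bar_end lower_jaw lever lever_ball click_plate short_tube pill_box mallet brass_tube".split():
    rs=[]
    for k,p in zip('STW',(S,T,W)):
        r=tip_of(n,p)
        if r: print(n,k,[(np.round(a['pixel']),round(a['p'],2)) for a in r[:2]])
        if r and r[0]['p']>.4: rs.append(ray(p,r[0]['pixel']))
    if len(rs)>1: print('  ',*tri(rs))
E
python3 a.py
python3 -c "
import cv2,numpy as np
a=cv2.imread('pics/s1.png');b=cv2.imread('pics/t1.png')"
```

```text
pics
18.8
[-0.   1.   0.1 -0. ] [ 0.6 -0.2 -0.5] 0.0
[ 876.6  603.4 1082.4] [ 338.9  -15.8 1339.7] [[   0.     1.     0.3   73.1]
 [   1.    -0.    -0.     1.1]
 [  -0.     0.3   -1.  -179.6]
 [   0.     0.     0.     1. ]]
silver_bangle S [(array([370., 339.]), 0.71)]
silver_bangle T [(array([139., 230.]), 0.69)]
   [514.6 376.6  43.6] [2.6, 2.6]
copper_bangle S [(array([347., 294.]), 0.7)]
copper_bangle T [(array([186., 231.]), 0.49)]
   [503.1 249.5  59.4] [0.9, 0.9]
brass_bangle S [(array([233., 228.]), 0.45)]
brass_bangle T [(array([162., 226.]), 0.51)]
   [606.5 185.7 376.3] [140.0, 140.0]
rack S [(array([355., 326.]), 0.57)]
machine S [(array([228., 226.]), 0.63)]
machine T [(array([330., 171.]), 0.64)]
   [ 669.  -140.2  -12.4] [0.1, 0.1]
bar_end S [(array([239., 238.]), 0.77)]
bar_end T [(array([276., 155.]), 0.72)]
   [683.3   4.6 128.1] [2.8, 2.8]
lever S [(array([216., 179.]), 0.59), (array([317., 232.]), 0.3)]
lever T [(array([366., 160.]), 0.93)]
   [ 658.6 -219.3  121.6] [2.7, 2.7]
lever_ball S [(array([236., 132.]), 0.84)]
lever_ball T [(array([379., 176.]), 0.93)]
   [ 579.8 -218.2  274.5] [3.2, 3.2]
click_plate S [(array([219., 187.]), 0.83)]
click_plate T [(array([357., 156.]), 0.68)]
   [ 666.2 -192.5  122.8] [7.6, 7.6]
short_tube T [(array([394., 184.]), 0.68)]
pill_box S [(array([281., 182.]), 0.43)]
pill_box T [(array([271., 249.]), 0.68), (array([354., 250.]), 0.46)]
   [486.2  -8.5 221.4] [59.4, 59.4]
mallet S [(array([241., 150.]), 0.86), (array([350., 294.]), 0.24)]
mallet T [(array([429., 229.]), 0.69)]
   [ 496.3 -403.7   -4.4] [2.8, 2.8]
brass_tube S [(array([313., 232.]), 0.77)]
brass_tube T [(array([271., 247.]), 0.86)]
   [461.8  25.5  21.2] [5.9, 5.9]
```

View pics/s1.png

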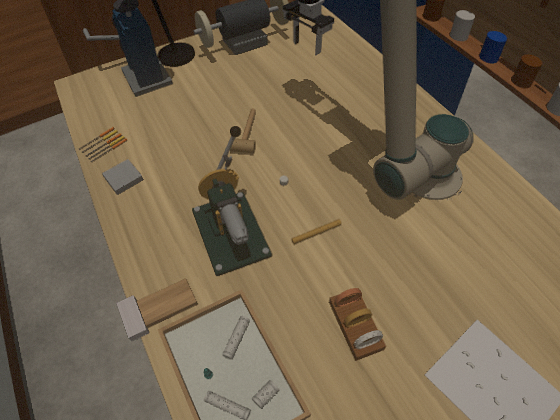

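View pics/t1.png

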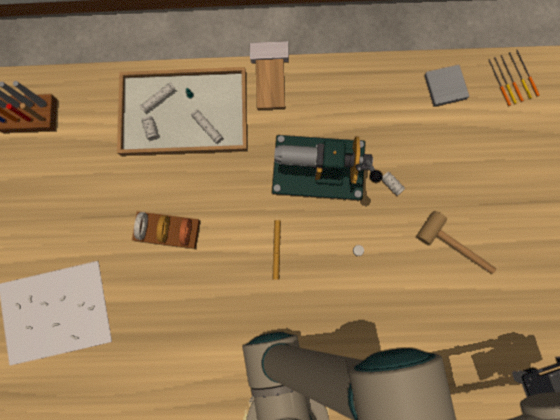

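The scene view shows the rack at about (357,323), with the silver bangle in its front slot at (370,339). The stretcher is at (230,225) with its bar pointing down-right, and the ball is at (236,132). The top view confirms this: silver at (139,230), bar end (276,155), ball (377,176). I'll move over the machine and the rack for close views.

```bash
cat >> h.py <<'E'
def down(yaw):  # tool pointing down, tool y along -(machine/rack y) at this yaw (rad)
    return R.from_euler('z',yaw)*R.from_quat([1,0,0,0])
def go(pos,rt,o=None,T0=None):
    if T0 is None: T0=tool(o or get_obs())
    d=T0[:3,:3].T@(np.array(pos)-T0[:3,3])/300
    a=(R.from_matrix(T0[:3,:3]).inv()*rt).as_rotvec()/np.pi
    print('go d',np.round(d,4),'a',np.round(a,4),'len',round(300*float(np.linalg.norm(d))))
E
python3 - <<'E'
from h import *
o=get_obs();print(o['tcp_rot'])
p=get_image('wrist');print(p['intrinsics'],p['k1'],p['hand_eye'])
go([480,-90,400],down(0)); go([350,-280,400],down(0))
E
```

```text
[ 3.41832090e-05  9.90644994e-01  1.36464265e-01 -2.07864990e-06]
[[293.03062379   0.         282.84083816]
 [  0.         293.03062379 211.27294239]
 [  0.           0.           1.        ]] -0.03139617725867262 [[ 2.95659651e-04  9.67961484e-01  2.51098544e-01  7.31113391e+01]
 [ 9.99999525e-01 -5.28678931e-05 -9.73663260e-04  1.13823831e+00]
 [-9.29193483e-04  2.51098712e-01 -9.67961039e-01 -1.79602934e+02]
 [ 0.00000000e+00  0.00000000e+00  0.00000000e+00  1.00000000e+00]]
go d [ 1.4593 -1.1953 -0.6485] a [0.     0.     0.0872] len 598
go d [ 0.8709 -0.7027 -0.6484] a [0.     0.     0.0872] len 388
```

Request:
move_arm:
  rows:
    - {"dx":0.87,"dy":-0.7,"dz":-0.65,"az":0.087}
    - {"dx":0.87,"dy":-0.7,"dz":-0.65,"az":0.087}
    - {"dx":0.87,"dy":-0.7,"dz":-0.65,"az":0.087}
    - {"dx":0.87,"dy":-0.7,"dz":-0.65,"az":0.087}
    - {"dx":0.87,"dy":-0.7,"dz":-0.65,"az":0.087}
    - {"dx":0.87,"dy":-0.7,"dz":-0.65,"az":0.087}
    - {"dx":0.87,"dy":-0.7,"dz":-0.65,"az":0.087}
    - {"dx":0.87,"dy":-0.7,"dz":-0.65,"az":0.087}
  claw: 40

```text
schema error: expected keys dx, dy, dz, ax, ay, az
```

```bash
python3 - <<'E'
from h import *
go([480,-90,400],down(0))
E
```

```text
go d [ 1.4593 -1.1953 -0.6485] a [0.     0.     0.0872] len 598
```

Request:
move_arm:
  rows:
    - {"dx":0.87,"dy":-0.7,"dz":-0.65,"ax":0,"ay":0,"az":0.087}
    - {"dx":0.87,"dy":-0.7,"dz":-0.65,"ax":0,"ay":0,"az":0.087}
    - {"dx":0.87,"dy":-0.7,"dz":-0.65,"ax":0,"ay":0,"az":0.087}
    - {"dx":0.87,"dy":-0.7,"dz":-0.65,"ax":0,"ay":0,"az":0.087}
    - {"dx":0.87,"dy":-0.7,"dz":-0.65,"ax":0,"ay":0,"az":0.087}
    - {"dx":0.87,"dy":-0.7,"dz":-0.65,"ax":0,"ay":0,"az":0.087}
    - {"dx":0.87,"dy":-0.7,"dz":-0.65,"ax":0,"ay":0,"az":0.087}
    - {"dx":0.87,"dy":-0.7,"dz":-0.65,"ax":0,"ay":0,"az":0.087}
  claw: 40

```text
clock: 3.1
position: [351.1, -278.8, 402.5]
tcp_rot: [0.001, 1.0, 0.001, 0.001]
wrist_force: [-0.7, 0.2, 0.4]
gripper_width: 0.429
finger_force: 0.0
```

```bash
python3 - <<'E'
from h import *
go([480,-90,400],down(0))
E
```

```text
go d [ 0.4309 -0.6287  0.0083] a [ 0.0005 -0.0007  0.0005] len 229
```

Request:
move_arm:
  rows:
    - {"dx":0.43,"dy":-0.63,"dz":0,"ax":0,"ay":0,"az":0}
    - {"dx":0.43,"dy":-0.63,"dz":0,"ax":0,"ay":0,"az":0}
    - {"dx":0.43,"dy":-0.63,"dz":0,"ax":0,"ay":0,"az":0}
    - {"dx":0.43,"dy":-0.63,"dz":0,"ax":0,"ay":0,"az":0}
    - {"dx":0.43,"dy":-0.63,"dz":0,"ax":0,"ay":0,"az":0}
    - {"dx":0.43,"dy":-0.63,"dz":0,"ax":0,"ay":0,"az":0}
    - {"dx":0.43,"dy":-0.63,"dz":0,"ax":0,"ay":0,"az":0}

```text
clock: 3.8
position: [478.8, -91.6, 400.3]
tcp_rot: [0.0, 1.0, 0.001, -0.0]
wrist_force: [0.2, -0.4, 1.0]
gripper_width: 0.426
finger_force: 0.0
```

```bash
cat > m.py <<'E'
from h import *
import sys,pickle
np.set_printoptions(precision=1,suppress=True)
p=shot('wrist');save(p,sys.argv[1]+'.png')
D={}
for n in sys.argv[2:]:
    r=tip_of(n,p)
    if r: D[n]=(ray(p,r[0]['pixel']),r[0]['p']); print(n,np.round(r[0]['pixel']),round(r[0]['p'],2))
pickle.dump(D,open(sys.argv[1]+'.pkl','wb'))
go([480,80,400],down(0))
E
python3 m.py m1 machine bar_end lever_ball click_plate lever
```

```text
machine [310.  71.] 0.71
bar_end [207.  35.] 0.64
lever_ball [411. 102.] 0.84
click_plate [352.  56.] 0.98
lever [376.  60.] 0.73
go d [ 0.  -0.6  0. ] a [ 0. -0. -0.] len 173
```

View pics/m1.png

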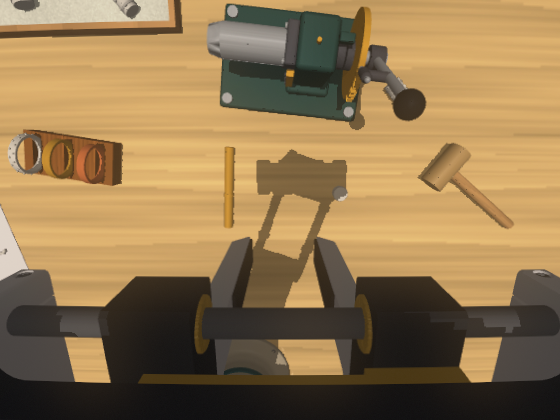

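The wrist view shows the stretcher, with base bolts at (232,11), (227,99) and (349,112), the bar end at about (210,40) and the ball at (408,104). The rack is at left, with silver at (26,154). A second viewpoint is next.

Request:
move_arm:
  rows:
    - {"dx":0,"dy":-0.6,"dz":0,"ax":0,"ay":0,"az":0}
    - {"dx":0,"dy":-0.6,"dz":0,"ax":0,"ay":0,"az":0}
    - {"dx":0,"dy":-0.6,"dz":0,"ax":0,"ay":0,"az":0}
    - {"dx":0,"dy":-0.6,"dz":0,"ax":0,"ay":0,"az":0}
    - {"dx":0,"dy":-0.6,"dz":0,"ax":0,"ay":0,"az":0}
    - {"dx":0,"dy":-0.6,"dz":0,"ax":0,"ay":0,"az":0}

```text
clock: 4.7
position: [478.7, 87.7, 400.5]
tcp_rot: [0.001, 1.0, 0.0, 0.0]
wrist_force: [-0.1, 0.1, -0.8]
gripper_width: 0.426
finger_force: 0.0
```

```bash
python3 m.py m2 machine bar_end lever_ball click_plate lever silver_bangle copper_bangle brass_bangle rack; python3 - <<'E'
from h import *
go([430,375,250],down(-0.1))
E
```

```text
machine [404.  72.] 0.59
bar_end [336.  37.] 0.67
click_plate [476.  56.] 0.79
lever [497.  61.] 0.8
silver_bangle [126. 153.] 0.96
copper_bangle [190. 167.] 0.91
brass_bangle [156. 159.] 0.85
rack [165. 154.] 0.92
go d [0. 0. 0.] a [ 0.  0. -0.] len 8
go d [-0.1632 -0.9575  0.5014] a [0.     0.     0.0317] len 328
```

View pics/m2.png

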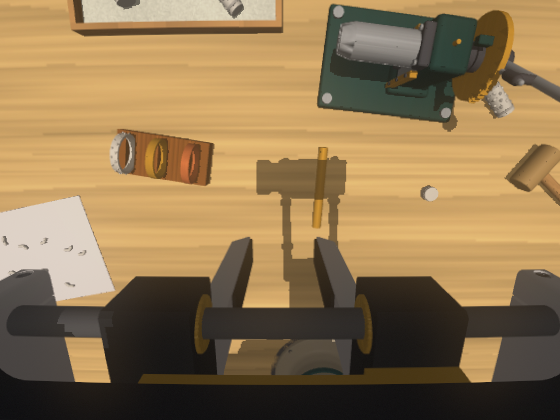

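The second view shows the rack with silver at (124,153), brass at (156,158) and copper at (190,163). The bolts are at (339,11), (327,98) and (446,113), and the bar end is at about (340,42).

```bash
cat > fit.py <<'E'
from h import *
import pickle
from scipy.optimize import least_squares
np.set_printoptions(precision=3,suppress=True)
T=np.array
# views: static cameras and the two wrist poses
S=shot('scene');P=shot('top');W=get_image('wrist')
def wv(pos):
    p=dict(W); M=np.eye(4);M[:3,:3]=down(0).as_matrix();M[:3,3]=pos;p['T']=M@T(W['hand_eye']);return p
A=wv([478.8,-91.6,400.3]);B=wv([478.7,87.7,400.5])
pickle.dump((S,P,A,B),open('views.pkl','wb'))
c,s=np.cos(np.radians(63)),np.sin(np.radians(63))
loc={'m':(0,0,0),'bar':(0,148,130),'plate':(0,-55,130),'lev':(0,-85,130),'ball':(-170*c,-85,130+170*s)}
ob=[(S,'m',228,226),(P,'m',330,171),(S,'bar',239,238),(P,'bar',276,155),(S,'lev',216,179),(P,'lev',366,160),(S,'ball',236,132),(P,'ball',379,176),(S,'plate',219,187),(P,'plate',357,156),
(A,'m',310,71),(A,'bar',207,35),(A,'ball',411,102),(A,'plate',352,56),(A,'lev',376,60),(B,'m',404,72),(B,'bar',336,37),(B,'plate',476,56),(B,'lev',497,61)]
bo=[(A,1,1,232,11),(A,-1,1,227,99),(A,-1,-1,349,112),(B,1,1,339,11),(B,-1,1,327,98),(B,-1,-1,446,113)]
def res(v,full=False):
    Rm=R.from_euler('z',v[2]).as_matrix();t=T([v[0],v[1],v[5]]);r=[]
    for p,n,u,w in ob: r.append(proj(p,Rm@T(loc[n])+t)-T([u,w]))
    for p,i,j,u,w in bo: r.append((proj(p,Rm@T([i*v[3],j*v[4],22])+t)-T([u,w]))*2)
    return T(r) if full else T(r).ravel()
f=least_squares(res,[669,-140,-.05,70,110,0],loss='soft_l1',f_scale=2)
print('machine',f.x);
for (o,r) in zip(ob+bo,res(f.x,True)): print(o[1:-2],r.round(1),end=' ')
loc2={'s':1,'b':0,'c':-1}
ob2=[(S,'s',370,339),(S,'c',347,294),(P,'s',139,230),(P,'c',186,231),(P,'b',162,226),(B,'s',126,153),(B,'c',190,167),(B,'b',156,159)]
def r2(v,full=False):
    Rm=R.from_euler('z',v[2]).as_matrix()
    r=T([proj(p,Rm@T([0,60*loc2[n],0])+T([v[0],v[1],v[3]]))-T([u,w]) for p,n,u,w in ob2]);return r if full else r.ravel()
g=least_squares(r2,[500,310,-.1,50],loss='soft_l1',f_scale=2);print('\nrack',g.x);print(r2(g.x,True).round(1).tolist())
x=g.x;sx=R.from_euler('z',x[2]).apply([0,60,0])+[x[0],x[1],x[3]];print('silver',sx)
go(sx+[-20,0,150],down(x[2]))
E
python3 fit.py
```

```text
machine [ 670.829 -134.104   -0.119   70.221  133.344    0.035]
('m',) [-0.3 -0.6] ('m',) [-1.9 -1.8] ('bar',) [0.5 2.5] ('bar',) [-2.3 -3. ] ('lev',) [-2.1 -1.5] ('lev',) [-0.3 -0.6] ('ball',) [-1.9 -0.2] ('ball',) [-4.8 -0.8] ('plate',) [-2.1 -2.1] ('plate',) [-3.2  2.4] ('m',) [-4.7 -2.1] ('bar',) [-0.4  0.1] ('ball',) [-7.9  0.1] ('plate',) [-1.1 -2.2] ('lev',) [-4.2 -3.2] ('m',) [-1.4 -2.3] ('bar',) [-0.2 -2.1] ('plate',) [-0.2 -0.1] ('lev',) [-1.4 -1.9] (1, 1) [3.7 2.2] (-1, 1) [ 0.8 -0.8] (-1, -1) [48.4 10.3] (1, 1) [1.2 2.4] (-1, 1) [0.2 1.1] (-1, -1) [46.7 10.2] 
rack [510.951 312.656  -0.156  51.581]
[[-1.8, -1.1], [0.8, 1.9], [2.0, -3.8], [-0.6, 0.8], [1.1, 3.0], [-2.6, 1.5], [-0.3, -2.4], [0.5, 0.5]]
silver [520.253 371.931  51.581]
go d [ 0.072 -0.946  0.663] a [ 0.   -0.    0.05] len 347
```

Request:
move_arm:
  rows:
    - {"dx":0.07,"dy":-0.95,"dz":0.6,"ax":0,"ay":0,"az":0.05}
    - {"dx":0.07,"dy":-0.95,"dz":0.6,"ax":0,"ay":0,"az":0.05}
    - {"dx":0.07,"dy":-0.95,"dz":0.6,"ax":0,"ay":0,"az":0.05}
    - {"dx":0.07,"dy":-0.95,"dz":0.6,"ax":0,"ay":0,"az":0.05}
    - {"dx":0.07,"dy":-0.95,"dz":0.6,"ax":0,"ay":0,"az":0.05}
    - {"dx":0.07,"dy":-0.95,"dz":0.6,"ax":0,"ay":0,"az":0.05}
    - {"dx":0.07,"dy":-0.95,"dz":0.6,"ax":0,"ay":0,"az":0.05}
    - {"dx":0.07,"dy":-0.95,"dz":0.6,"ax":0,"ay":0,"az":0.05}

```text
clock: 6.15
position: [497.6, 376.4, 215.8]
tcp_rot: [0.001, 0.997, -0.076, -0.003]
wrist_force: [0.8, -0.8, -0.4]
gripper_width: 0.425
finger_force: 0.0
```

```bash
sed -i "s/loc={'m'/ /;s/^ :(0,0,0)/loc={'m':(0,0,0)/;s/T(\[i\*v\[3\],j\*v\[4\],22\])/T([i*v[3],v[4] if j>0 else v[6],22])/;s/\[669,-140,-.05,70,110,0\]/[669,-140,-.05,70,110,0,-100]/" fit.py
python3 - <<'E'
import re
s=open('fit.py').read()
s=re.sub(r"S=shot\('scene'\);P=shot\('top'\);W=get_image\('wrist'\)","S,P,A,B=pickle.load(open('views.pkl','rb'))",s)
s=re.sub(r"def wv.*\n.*\nA=wv.*\npickle.*\n","",s)
open('fit.py','w').write(s)
E
python3 fit.py; python3 m.py r1 silver_bangle brass_bangle copper_bangle
```

```text
machine [ 670.808 -137.755   -0.116   70.187  138.268   -0.941  -84.512]
('m',) [-0.8 -1.3] ('m',) [-0.6 -1.7] ('bar',) [0.1 1.6] ('bar',) [-0.9 -2.8] ('lev',) [-2.6 -2.1] ('lev',) [ 1.1 -0.6] ('ball',) [-2.5 -0.8] ('ball',) [-3.1 -0.8] ('plate',) [-2.7 -2.8] ('plate',) [-1.8  2.4] ('m',) [-2.8 -2. ] ('bar',) [2.4 0.6] ('ball',) [-4.3  0. ] ('plate',) [ 1.4 -2.1] ('lev',) [-1.8 -3.2] ('m',) [ 0.4 -2.2] ('bar',) [ 2.2 -1.5] ('plate',) [1.9 0. ] ('lev',) [ 0.6 -1.9] (1, 1) [2.2 2.4] (-1, 1) [-0.3 -1. ] (-1, -1) [-0.1  3.2] (1, 1) [-0.7  2.6] (-1, 1) [-1.2  0.9] (-1, -1) [-0.3  2.8] 
rack [510.951 312.656  -0.156  51.581]
[[-1.8, -1.1], [0.8, 1.9], [2.0, -3.8], [-0.6, 0.8], [1.1, 3.0], [-2.6, 1.5], [-0.3, -2.4], [0.5, 0.5]]
silver [520.253 371.931  51.581]
go d [0.011 0.013 0.047] a [0.001 0.002 0.001] len 15
silver_bangle [283. 178.] 0.68
brass_bangle [330. 178.] 0.58
copper_bangle [385. 177.] 0.62
go d [ 0.1  1.  -0.6] a [-0.  -0.  -0.1] len 343
```

View pics/r1.png

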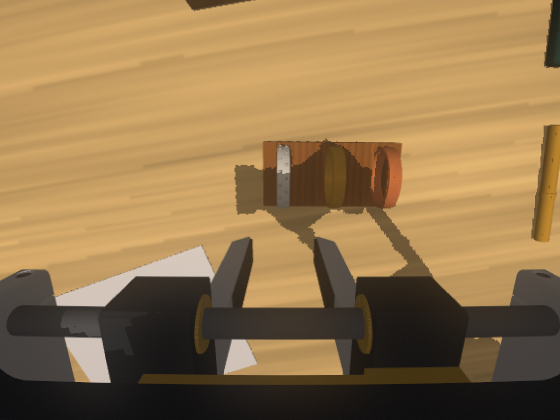

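r1 shows the rack square to the tool. The silver ring is edge-on at column 284, rows 145–207, and there is room for the fingers. I'll fit the ring from its mask, then go lower.

```bash
cat > ring.py <<'E'
from h import *
import pickle,sys,os
from scipy.optimize import least_squares
np.set_printoptions(precision=2,suppress=True)
p=shot('wrist');t=trace('silver_bangle',p)[0];print(t['p'],t['rect'])
L=pickle.load(open('ring.pkl','rb')) if os.path.exists('ring.pkl') else []
L.append((dict(T=p['T'],intrinsics=p['intrinsics'],k1=p['k1']),np.array(t['rect'])));pickle.dump(L,open('ring.pkl','wb'))
yaw=-0.153;a=np.linspace(0,2*np.pi,60)
pts=np.array([[36*np.cos(u),s*7,36*np.sin(u)] for u in a for s in(-1,1)])
pts=pts[pts[:,2]>-21]
def res(v):
    r=[]
    for q,rc in L:
        u=np.array([proj(q,R.from_euler('z',yaw).apply(x)+v) for x in pts])
        r+=list(np.r_[u.min(0),u.max(0)]-rc)
    return np.array(r+[(v[2]-50)/(3 if len(L)<2 else 100)])
f=least_squares(res,[520,372,50]);print(f.x,res(f.x))
o=get_obs();print(o['position'],o['clock'])
go(f.x+[0,0,36+float(sys.argv[1])],down(yaw),o)
E
python3 ring.py 35
```

```text
0.43 [540.0, 0.0, 560.0, 70.0]
[640.16  36.3   25.33] [-19.71   0.66  17.13  -0.27  -8.22]
[500.37 372.24 221.96] 6.45
go d [0.64 1.03 0.42] a [-0. -0. -0.] len 385
```

```bash
rm ring.pkl; sed -i "s/t=trace('silver_bangle',p)\[0\];/C=trace('silver_bangle',p);print([(c['rect'],round(c['p'],2)) for c in C]);t=min(C,key=lambda c:abs((c['rect'][0]+c['rect'][2])\/2-float(sys.argv[2])));/" ring.py; python3 ring.py 35 284
```

```text
[([275.0, 147.5, 286.5, 214.4], 0.71)]
0.71 [275.0, 147.5, 286.5, 214.4]
[521.41 370.09  54.43] [-0.81  2.86  0.81 -3.06  1.48]
[500.24 372.31 221.81] 6.55
go d [ 0.07 -0.    0.32] a [-0. -0. -0.] len 99
```

Request:
move_arm:
  rows:
    - {"dx":0.06,"dy":0,"dz":0.3,"ax":0,"ay":0,"az":0}
    - {"dx":0.06,"dy":0,"dz":0.3,"ax":0,"ay":0,"az":0}
    - {"dx":0.06,"dy":0,"dz":0.3,"ax":0,"ay":0,"az":0}
    - {"dx":0.06,"dy":0,"dz":0.3,"ax":0,"ay":0,"az":0}
    - {"dx":0.06,"dy":0,"dz":0.3,"ax":0,"ay":0,"az":0}
    - {"dx":0.06,"dy":0,"dz":0.3,"ax":0,"ay":0,"az":0}

```text
clock: 7.15
position: [518.6, 371.2, 133.3]
tcp_rot: [-0.001, 0.997, -0.078, 0.002]
wrist_force: [0.7, -0.4, -0.7]
gripper_width: 0.423
finger_force: 0.0
```

```bash
python3 ring.py -6 280; python3 - <<'E'
from h import *
p=shot('wrist');save(p,'r2.png');print(proj(p,get_obs()['position']))
E
```

```text
[([274.6, 174.9, 292.6, 255.0], 0.57)]
0.57 [274.6, 174.9, 292.6, 255.0]
[523.07 369.22  60.89] [-0.44  1.54  1.47 -3.16 -0.49 -0.11 -0.27  1.3   0.11]
[518.16 371.01 132.5 ] 7.25
go d [0.02 0.   0.14] a [-0. -0. -0.] len 42
[281.48841709 251.18622349]
```

View pics/r2.png

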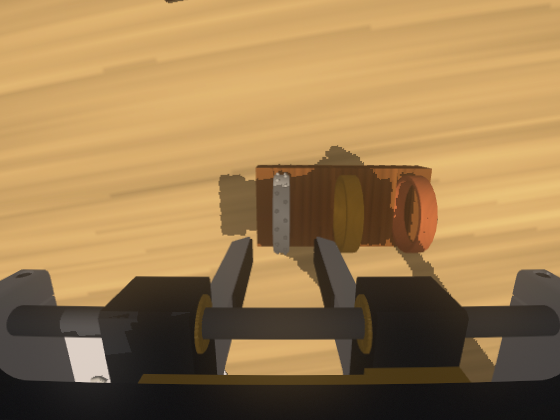

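r2 shows the silver ring edge-on at column 282, rows 174–253, midway between the fingers (251 and 315) and slightly to the left.

```bash
python3 - <<'E'
from h import *
from scipy.optimize import least_squares
import pickle
np.set_printoptions(precision=2,suppress=True)
L=pickle.load(open('ring.pkl','rb'));a=np.linspace(0,2*np.pi,60)
pts=np.array([[36*np.cos(u),s*7,36*np.sin(u)] for u in a for s in(-1,1)]);pts=pts[pts[:,2]>-21]
q,rc=L[1]; rc=np.array([273.5,174,290.5,253.])
for z in(46,50,54):
    fun=lambda v:np.r_[(lambda u:np.r_[u.min(0),u.max(0)]-rc)(np.array([proj(q,R.from_euler('z',-.153).apply(x)+[v[0],v[1],z]) for x in pts]))]
    f=least_squares(fun,[520,371]);print(z,f.x,fun(f.x))
o=get_obs();print(o['position'],o['clock'])
E
```

```text
46 [521.22 370.54] [-0.04  0.95  0.04 -1.02]
50 [522.24 370.36] [-0.19  0.38  0.19 -0.4 ]
54 [523.25 370.18] [-0.35 -0.21  0.35  0.23]
[517.91 370.89 132.05] 7.3
```

Request:
move_arm:
  rows:
    - {"dx":0.015,"dy":0,"dz":0.1,"ax":0,"ay":0,"az":0}
    - {"dx":0.015,"dy":0,"dz":0.178,"ax":0,"ay":0,"az":0}
    - {"dx":0.015,"dy":0,"dz":0.178,"ax":0,"ay":0,"az":0}
    - {"dx":0.015,"dy":0,"dz":0.178,"ax":0,"ay":0,"az":0}
    - {"dx":0.015,"dy":0,"dz":0.178,"ax":0,"ay":0,"az":0}

```text
clock: 7.8
position: [522.9, 370.3, 78.7]
tcp_rot: [-0.001, 0.997, -0.078, 0.001]
wrist_force: [0.1, -0.2, 0.9]
gripper_width: 0.426
finger_force: 0.0
```

Request:
move_arm:
  rows:
    - {"dx":0,"dy":0,"dz":0,"ax":0,"ay":0,"az":0}
    - {"dx":0,"dy":0,"dz":0,"ax":0,"ay":0,"az":0}
    - {"dx":0,"dy":0,"dz":0,"ax":0,"ay":0,"az":0}
    - {"dx":0,"dy":0,"dz":0,"ax":0,"ay":0,"az":0}
    - {"dx":0,"dy":0,"dz":0,"ax":0,"ay":0,"az":0}
    - {"dx":0,"dy":0,"dz":0,"ax":0,"ay":0,"az":0}
    - {"dx":0,"dy":0,"dz":0,"ax":0,"ay":0,"az":0}
  claw: 5
  squeeze: 25

```text
clock: 8.5
position: [522.1, 369.8, 77.3]
tcp_rot: [-0.0, 0.997, -0.078, 0.0]
wrist_force: [0.4, -0.2, 2.4]
gripper_width: 0.141
finger_force: 25.0
```

Request:
move_arm:
  rows:
    - {"dx":0,"dy":0,"dz":-0.07,"ax":0,"ay":0,"az":0}
    - {"dx":0,"dy":0,"dz":-0.15,"ax":0,"ay":0,"az":0}
    - {"dx":0,"dy":0,"dz":-0.25,"ax":0,"ay":0,"az":0}
    - {"dx":0,"dy":0,"dz":-0.4,"ax":0,"ay":0,"az":0}
    - {"dx":0,"dy":0,"dz":-0.5,"ax":0,"ay":0,"az":0}
    - {"dx":0,"dy":0,"dz":-0.5,"ax":0,"ay":0,"az":0}

```text
clock: 9.1
position: [524.2, 371.0, 231.9]
tcp_rot: [-0.003, 0.997, -0.078, 0.004]
wrist_force: [-0.3, 0.7, -0.8]
gripper_width: 0.141
finger_force: 25.0
```

```bash
python3 - <<'E'
from h import *
o=get_obs();print(o['position'],o['gripper_width'],o['finger_force'],o['wrist_force'])
p=shot('wrist');save(p,'r3.png')
yaw=-.116
def mw(l):return R.from_euler('z',yaw).apply(l)+[670.8,-137.8,0]
print(mw([0,148,130]),mw([0,210,0]))
t=mw([0,220,230]);print(t);go(t,down(yaw),o)
E
```

```text
[524.17364792 370.96531823 231.85601773] 0.14102520951134592 24.975018879104027 [-0.34888375  0.72466142 -0.78410218]
[687.92952379   9.20537206 130.        ] [695.10540538  70.7887036    0.        ]
[696.26280564  80.72149901 230.        ]
go d [0.7174 0.8663 0.0067] a [-0.0017 -0.0024 -0.0129] len 337
```

View pics/r3.png

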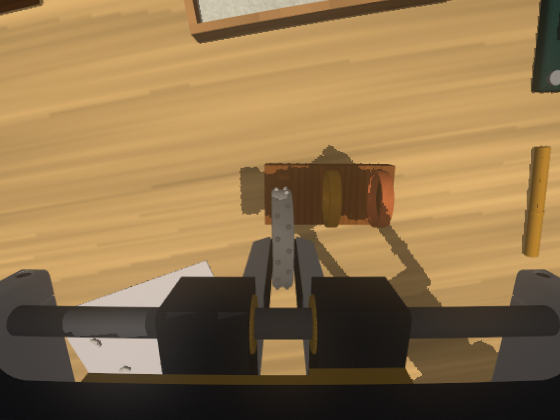

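The bangle is held upright between the fingers, and the rack and the other bangles are undisturbed. Moving to in front of the bar end.

Request:
move_arm:
  rows:
    - {"dx":0.72,"dy":0.86,"dz":0,"ax":0,"ay":0,"az":-0.013}
    - {"dx":0.72,"dy":0.86,"dz":0,"ax":0,"ay":0,"az":-0.013}
    - {"dx":0.72,"dy":0.86,"dz":0,"ax":0,"ay":0,"az":-0.013}
    - {"dx":0.72,"dy":0.86,"dz":0,"ax":0,"ay":0,"az":-0.013}
    - {"dx":0.72,"dy":0.86,"dz":0,"ax":0,"ay":0,"az":-0.013}
    - {"dx":0.72,"dy":0.86,"dz":0,"ax":0,"ay":0,"az":-0.013}
    - {"dx":0.72,"dy":0.86,"dz":0,"ax":0,"ay":0,"az":-0.013}
    - {"dx":0.72,"dy":0.86,"dz":0,"ax":0,"ay":0,"az":-0.013}

```text
clock: 9.95
position: [696.1, 75.7, 222.8]
tcp_rot: [0.002, 0.998, -0.061, -0.002]
wrist_force: [-0.2, 0.2, -1.4]
gripper_width: 0.143
finger_force: 25.0
```

```bash
python3 - <<'E'
from h import *
o=get_obs();print(o['position'],o['tcp_rot'],o['gripper_width'],o['clock'])
p=shot('wrist');save(p,'b1.png')
for n in ('bar_end','machine','click_plate','silver_bangle'):
    print(n,[(np.round(a['pixel'],1),round(a['p'],2)) for a in tip_of(n,p)][:2])
yaw=-.116
mw=lambda l:R.from_euler('z',yaw).apply(l)+[670.8,-137.8,0]
for l in ([0,148,130],[24,125,130],[-24,125,130],[24,50,130],[-24,50,130],[0,0,0],[0,-55,130]): print(l,proj(p,mw(l)).round(1))
T=tool(o);print('ring c',proj(p,(T@[0,0,27.5,1])[:3]))
E
```

```text
[696.10396132  75.65489305 222.76130326] [ 0.00155021  0.99815072 -0.06072815 -0.00219684] 0.14284109503169498 9.95
bar_end [(array([349.3, 218.1]), 0.66)]
machine [(array([438.8, 190.6]), 0.74)]
click_plate [(array([554.9, 213.9]), 0.75)]
silver_bangle [(array([280.8, 235.6]), 0.85)]
[0, 148, 130] [350.7 213.9]
[24, 125, 130] [376.2 189.2]
[-24, 125, 130] [372.5 237.2]
[24, 50, 130] [454.1 188.9]
[-24, 50, 130] [447.2 236.5]
[0, 0, 0] [434.3 188.8]
[0, -55, 130] [553.1 212.5]
ring c [281.3592126  237.01888028]
```

View pics/b1.png

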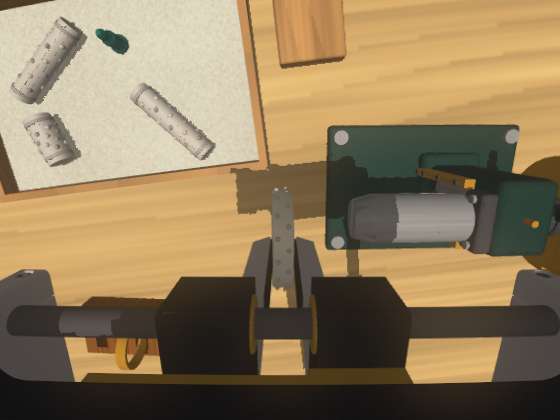

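b1 shows the bar at columns 350–475, rows about 193–243, its axis level in the picture so the yaw is right. The bangle is held at column 283, rows 187–290. The bar axis sits about 4 px lower than my model predicts, so I'll measure its edges.

```bash
python3 - <<'E'
from h import *
o=get_obs();p=shot('wrist');T=tool(o);print(o['position'],o['tcp_rot'])
ms=trace('lower_jaw',p);print([(m['rect'],round(m['p'],2)) for m in ms])
g=cv2.GaussianBlur(cv2.cvtColor(p['img'],cv2.COLOR_RGB2GRAY),(3,3),0).astype(float)
for c in (390,410,430,450):
    d=np.diff(g[180:260,c]);print(c,180+np.argmax(d),d.max().round(),180+np.argmin(d),d.min().round())
    print(g[184:256:3,c].astype(int))
# silhouette of bar: predicted tangent rows for cylinder r=24 at tool-x offset
yaw=-.119
def sil(x0,l):
    a=np.linspace(0,2*np.pi,180)
    u=np.array([proj(p,R.from_euler('z',yaw).apply([24*np.cos(t),l,24*np.sin(t)])+[x0,-137.8,130]) for t in a])
    return u[:,0].mean().round(),u[:,1].min().round(1),u[:,1].max().round(1)
for x0 in(664,668,672):print(x0,sil(x0,110),sil(x0,60))
E
```

```text
[693.79595002  82.63680247 225.99398298] [-1.94252061e-04  9.98369164e-01 -5.70749469e-02 -1.19382224e-03]
[([355.0, 193.3, 360.4, 235.1], 0.53)]
390 246 38.0 238 -3.0
[ 40  41  53  73  77  78  79  82  83  85  88  87  86  87  85  82  84  82
  78  70  70 132 167 168]
410 246 37.0 239 -18.0
[ 41  42  58  93 109 121 129 137 142 149 154 155 156 158 154 145 145 136
 115  72  71 135 167 172]
430 246 35.0 238 -17.0
[ 42  43  55  93 109 121 129 137 142 148 153 153 155 158 153 146 145 136
 113  73  72 147 170 176]
450 246 37.0 238 -19.0
[ 66  65  78  94 108 120 128 136 141 147 152 151 154 155 151 145 143 135
 106  71  70 150 173 174]
664 (np.float64(397.0), np.float64(192.6), np.float64(241.6)) (np.float64(447.0), np.float64(192.9), np.float64(241.7))
668 (np.float64(397.0), np.float64(188.5), np.float64(237.8)) (np.float64(447.0), np.float64(188.9), np.float64(237.9))
672 (np.float64(396.0), np.float64(184.5), np.float64(233.9)) (np.float64(447.0), np.float64(184.9), np.float64(234.0))
```

```bash
cat > b.py <<'E'
from h import *
import sys
np.set_printoptions(precision=4,suppress=True)
o=get_obs();print(o['position'],o['wrist_force'],o['clock'],o['gripper_width'])
yaw=-.119
mw=lambda x,l,z:R.from_euler('z',yaw).apply([x,l,0])+[665.7,-137.8,z]
for a in sys.argv[1:]:
    x,l,z=map(float,a.split(','));go(mw(x,l,z),down(yaw),o)
E
python3 b.py 0,215,160 0,165,160
```

```text
[694.1782  82.7468 226.8895] [-0.053   0.3787 -1.6783] 10.3 0.14095857238455836
go d [-0.007   0.0246  0.223 ] a [-0.      0.0002  0.0017] len 67
go d [-0.0078  0.1912  0.2229] a [-0.      0.0002  0.0017] len 88
```

Request:
move_arm:
  rows:
    - {"dx":-0.007,"dy":0.025,"dz":0.1,"ax":0,"ay":0,"az":0.0017}
    - {"dx":-0.007,"dy":0.025,"dz":0.223,"ax":0,"ay":0,"az":0.0017}
    - {"dx":-0.007,"dy":0.025,"dz":0.223,"ax":0,"ay":0,"az":0.0017}
    - {"dx":-0.007,"dy":0.025,"dz":0.223,"ax":0,"ay":0,"az":0.0017}
    - {"dx":-0.007,"dy":0.025,"dz":0.223,"ax":0,"ay":0,"az":0.0017}

```text
clock: 10.8
position: [693.4, 74.6, 162.5]
tcp_rot: [-0.0, 0.998, -0.06, 0.002]
wrist_force: [0.6, -0.9, -0.5]
gripper_width: 0.144
finger_force: 25.0
```

```bash
python3 b.py 0,160,160 0,95,160; python3 - <<'E'
from h import *
p=shot('wrist');save(p,'b2.png')
s=shot('scene');save(s,'s2.png');cv2.imwrite('pics/s2c.png',cv2.resize(s['img'][150:290,150:330,::-1],None,fx=4,fy=4,interpolation=cv2.INTER_CUBIC))
for n in ('bar_end','silver_bangle'): print(n,[(np.round(a['pixel'],1),round(a['p'],2)) for a in tip_of(n,p)][:2])
g=cv2.GaussianBlur(cv2.cvtColor(p['img'],cv2.COLOR_RGB2GRAY),(3,3),0).astype(int)
for c in(430,460): print(g[150:260:3,c])
def sil(x0,l,yaw=-.119):
    u=np.array([proj(p,R.from_euler('z',yaw).apply([24*np.cos(t),l,24*np.sin(t)])+[x0,-137.8,130]) for t in np.linspace(0,6.28,180)])
    return u[:,0].mean().round(),u[:,1].min().round(1),u[:,1].max().round(1)
for x0 in(664,668):print(x0,sil(x0,110),sil(x0,60))
E
```

```text
[693.3913  74.59   162.5178] [ 0.6129 -0.9408 -0.511 ] 10.8 0.14379796686551863
go d [-0.0074  0.1806  0.0083] a [-0.0001 -0.0013 -0.0004] len 54
go d [-0.0071  0.3973  0.0082] a [-0.0001 -0.0013 -0.0004] len 119
bar_end [(array([367.7, 238.6]), 0.96)]
silver_bangle [(array([281.3, 236.6]), 0.79)]
[ 69  69  68  67  66  66  65  64  64  64  63  57  39  39  39  39  40  40
  46  88  97 110 121 127 133 140 146 149 155 158 162 158 162 165 161 157
 145]
[ 68  66  50  58  63  62  62  54  51  72  69  67  58  36  36  36  37  42
  53  93  99 111 121 128 134 141 146 149 155 158 161 157 162 164 161 156
 151]
664 (np.float64(417.0), np.float64(208.5), np.float64(271.2)) (np.float64(481.0), np.float64(208.4), np.float64(270.6))
668 (np.float64(417.0), np.float64(203.5), np.float64(266.4)) (np.float64(481.0), np.float64(203.4), np.float64(265.8))
```

View pics/b2.png

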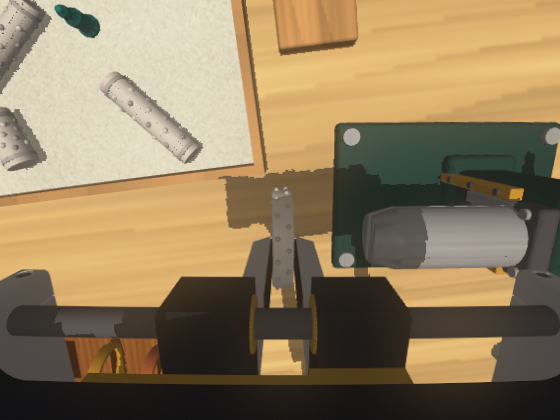

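Ring centre (row 236.6) and bar axis (row 237.5) are at nearly the same depth and aligned to about 1 mm. Sliding on in two steps.

Request:
move_arm:
  rows:
    - {"dx":0,"dy":0.08,"dz":0,"ax":0,"ay":0,"az":0}
    - {"dx":0,"dy":0.16,"dz":0,"ax":0,"ay":0,"az":0}
    - {"dx":0,"dy":0.21,"dz":0,"ax":0,"ay":0,"az":0}
    - {"dx":0,"dy":0.25,"dz":0,"ax":0,"ay":0,"az":0}
    - {"dx":0,"dy":0.25,"dz":0,"ax":0,"ay":0,"az":0}
    - {"dx":0,"dy":0.25,"dz":0,"ax":0,"ay":0,"az":0}

```text
clock: 11.6
position: [683.1, -0.2, 160.3]
tcp_rot: [-0.0, 0.998, -0.061, 0.0]
wrist_force: [-0.5, 0.3, -1.1]
gripper_width: 0.145
finger_force: 25.0
```

```bash
python3 b.py 0,140,160 0,95,160
```

```text
[683.1281  -0.1769 160.2964] [-0.5256  0.3187 -1.0688] 11.6 0.1449756934777949
go d [-0.0032 -0.0043  0.001 ] a [-0.0003 -0.0001 -0.0008] len 2
go d [-0.0028  0.1457  0.0009] a [-0.0003 -0.0001 -0.0008] len 44
```

Request:
move_arm:
  rows:
    - {"dx":-0.002,"dy":0.06,"dz":0,"ax":0,"ay":0,"az":0}
    - {"dx":-0.002,"dy":0.11,"dz":0,"ax":0,"ay":0,"az":0}
    - {"dx":-0.002,"dy":0.145,"dz":0,"ax":0,"ay":0,"az":0}
    - {"dx":-0.002,"dy":0.145,"dz":0.006,"ax":0,"ay":0,"az":0}
    - {"dx":-0.002,"dy":0.145,"dz":0.006,"ax":0,"ay":0,"az":0}
    - {"dx":-0.002,"dy":0.145,"dz":0.006,"ax":0,"ay":0,"az":0}

```text
clock: 12.2
position: [677.1, -43.3, 158.2]
tcp_rot: [-0.0, 0.998, -0.061, -0.0]
wrist_force: [-0.6, 0.4, -1.5]
gripper_width: 0.142
finger_force: 25.0
```

```bash
python3 b.py 0,95,158; python3 - <<'E'
from h import *
p=shot('wrist');save(p,'b3.png')
E
```

```text
[677.0903 -43.3138 158.1888] [-0.6366  0.4496 -1.4787] 12.2 0.1422428581475041
go d [-0.0003  0.0006  0.0006] a [-0.0001  0.0001 -0.0007] len 0
```

View pics/b3.png

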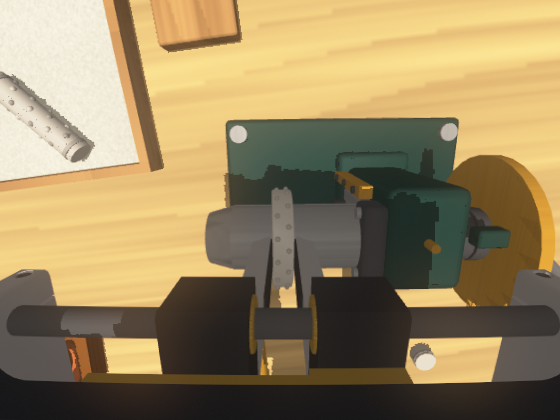

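b3 shows the bangle round the bar (columns 273–292), past the taper. Releasing and rising.

Request:
move_arm:
  rows:
    - {"dx":0,"dy":0,"dz":0,"ax":0,"ay":0,"az":0}
    - {"dx":0,"dy":0,"dz":0,"ax":0,"ay":0,"az":0}
    - {"dx":0,"dy":0,"dz":0,"ax":0,"ay":0,"az":0}
    - {"dx":0,"dy":0,"dz":0,"ax":0,"ay":0,"az":0}
    - {"dx":0,"dy":0,"dz":-0.05,"ax":0,"ay":0,"az":0}
    - {"dx":0,"dy":0,"dz":-0.15,"ax":0,"ay":0,"az":0}
    - {"dx":0,"dy":0,"dz":-0.3,"ax":0,"ay":0,"az":0}
    - {"dx":0,"dy":0,"dz":-0.5,"ax":0,"ay":0,"az":0}
  claw: 42

```text
clock: 13.05
position: [676.3, -43.4, 298.6]
tcp_rot: [-0.0, 0.998, -0.06, -0.001]
wrist_force: [1.2, -0.7, 0.8]
gripper_width: 0.446
finger_force: 0.0
```

```bash
python3 b.py 0,95,158; python3 - <<'E'
from h import *
p=shot('wrist');save(p,'b4.png')
yaw=-.119
mw=lambda l:R.from_euler('z',yaw).apply(l)+[666,-137.8,0]
for n in ('bar_end','silver_bangle','lever_ball'): print(n,[(np.round(a['pixel'],1),round(a['p'],2)) for a in tip_of(n,p)][:2])
r=tip_of('silver_bangle',p)
if r: print((R.from_euler('z',yaw).inv().apply(onz(p,r[0]['pixel'],123)-[666,-137.8,0])))
print(proj(p,mw([0,95,123])))
E
```

```text
[676.3471 -43.4042 298.6137] [ 1.219  -0.7055  0.7726] 13.05 0.4461136690843004
go d [ 0.0034 -0.      0.4687] a [-0.      0.0009 -0.0006] len 141
bar_end [(array([236.1, 195.4]), 0.66)]
silver_bangle [(array([282.2, 196.5]), 0.58)]
lever_ball [(array([508. , 324.7]), 0.85)]
[ -1.05405308  94.518934   123.        ]
[281.80861657 195.66454276]
```

View pics/b4.png

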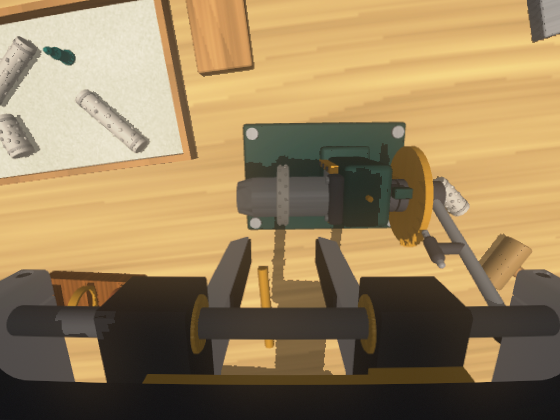

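b4 shows the bangle hanging on the bar at (282,196), machine y of about 95 mm, free of the fingers. The tray, rack and tubes are untouched. That is 11 pictures viewed, one over the limit, so I'll look at no more and use only numbers from here. Next is the lever pre-pose.

```bash
cat > lev.py <<'E'
from h import *
np.set_printoptions(precision=4,suppress=True)
YAW=-.119;Rz=R.from_euler('z',YAW)
O=np.array([666,-137.8,0.])
mw=lambda l:Rz.apply(l)+O
def ball(th): 
    f=np.radians(63)-th; return mw([-170*np.cos(f),-85,130+170*np.sin(f)])
def ori(deg):
    a=np.radians(deg);z=[np.cos(a),0,-np.sin(a)];x=[0,1,0];y=np.cross(z,x)
    return Rz*R.from_matrix(np.array([x,y,z]).T)
def dirn(deg): return ori(deg).apply([0,0,1])
E
python3 - <<'E'
from lev import *
print(ball(0),ball(.66))
o=get_obs();print(o['q'],o['position'])
go([500,-100,430],ori(40),o)
T=np.eye(4)
E
```

```text
[ 579.2763 -213.0363  281.4711] [ 503.157  -203.9351  202.3416]
[-0.1667  0.4087  1.0816 -0.0001  1.6517  1.5252] [676.8409 -43.516  297.9555]
go d [-0.5626  0.2581 -0.4399] a [-0.2168  0.2173 -0.4657] len 228
```

Request:
move_arm:
  rows:
    - {"dx":0,"dy":0,"dz":-0.16,"ax":0,"ay":0,"az":0}
    - {"dx":-0.2,"dy":0,"dz":-0.35,"ax":0,"ay":0,"az":0}
    - {"dx":-0.56,"dy":0.26,"dz":-0.44,"ax":-0.217,"ay":0.217,"az":-0.466}
    - {"dx":-0.56,"dy":0.26,"dz":-0.44,"ax":-0.217,"ay":0.217,"az":-0.466}
    - {"dx":-0.56,"dy":0.26,"dz":-0.44,"ax":-0.217,"ay":0.217,"az":-0.466}
    - {"dx":-0.56,"dy":0.26,"dz":-0.44,"ax":-0.217,"ay":0.217,"az":-0.466}
    - {"dx":-0.56,"dy":0.26,"dz":-0.44,"ax":-0.217,"ay":0.217,"az":-0.466}
    - {"dx":-0.56,"dy":0.26,"dz":-0.44,"ax":-0.217,"ay":0.217,"az":-0.466}
  claw: 60

```text
clock: 14.1
position: [499.7, -100.3, 428.6]
tcp_rot: [0.18, 0.92, 0.311, 0.158]
wrist_force: [0.3, 0.2, -0.2]
gripper_width: 0.641
finger_force: 0.0
```

```bash
python3 - <<'E'
from lev import *
o=get_obs();print(o['q'],o['position'])
go(ball(0)-dirn(40)*110,ori(40),o)
E
```

```text
[-0.2325 -0.1432  1.5385 -0.1391  1.2824  0.6949] [ 499.6674 -100.3308  428.5572]
go d [-0.2712  0.138   0.2994] a [-0.1055  0.1053 -0.2247] len 128
```

Request:
move_arm:
  rows:
    - {"dx":-0.271,"dy":0.138,"dz":0.3,"ax":-0.106,"ay":0.105,"az":-0.225}
    - {"dx":-0.271,"dy":0.138,"dz":0.3,"ax":-0.106,"ay":0.105,"az":-0.225}
    - {"dx":-0.271,"dy":0.138,"dz":0.3,"ax":-0.106,"ay":0.105,"az":-0.225}
    - {"dx":-0.271,"dy":0.138,"dz":0.3,"ax":-0.106,"ay":0.105,"az":-0.225}
    - {"dx":-0.271,"dy":0.138,"dz":0.3,"ax":-0.106,"ay":0.105,"az":-0.225}
    - {"dx":-0.271,"dy":0.138,"dz":0.3,"ax":-0.106,"ay":0.105,"az":-0.225}
    - {"dx":-0.271,"dy":0.138,"dz":0.3,"ax":-0.106,"ay":0.105,"az":-0.225}
    - {"dx":-0.271,"dy":0.138,"dz":0.3,"ax":-0.106,"ay":0.105,"az":-0.225}

```text
clock: 14.9
position: [495.2, -201.1, 349.1]
tcp_rot: [0.299, 0.706, 0.582, 0.272]
wrist_force: [0.1, -0.1, -0.1]
gripper_width: 0.64
finger_force: 0.0
```

```bash
cat > lb.py <<'E'
from lev import *
import sys,pickle,os
o=get_obs();print(o['q'],o['position'],o['clock'])
go(ball(0)-dirn(40)*110,ori(40),o)
p=shot('wrist')
L=pickle.load(open('lb.pkl','rb')) if os.path.exists('lb.pkl') else []
r=tip_of('lever_ball',p);print([(a['pixel'],a['p']) for a in r]);t=trace('lever_ball',p);print([(a['rect'],a['p']) for a in t])
T=tool(o)
for th in (0,):print('pred px',proj(p,ball(th)),'ball in tool',T[:3,:3].T@(ball(th)-T[:3,3]))
if r:
    ry=ray(p,r[0]['pixel']);L.append(ry);pickle.dump(L,open('lb.pkl','wb'))
    # ray meets the plane of the lever
    n=Rz.apply([0,1,0]);b=ball(0);X=ry[0]+ry[1]*(n@(b-ry[0]))/(n@ry[1]);print('on plane',X)
    X=ry[0]+ry[1]*((b-ry[0])@ry[1]);print('nearest',X,b,np.linalg.norm(X-b))
    if len(L)>1: print('tri',*tri(L))
E
python3 lb.py
```

```text
[-0.9193 -0.2382  1.9947  0.7438  0.8725 -1.0685] [ 495.1709 -201.0597  349.0837] 14.9
go d [-0.0058  0.0095 -0.0052] a [-0.0125  0.006  -0.0208] len 4
[([291.3, 207.6], 0.71)]
[([238.0, 160.2, 305.0, 226.7], 0.74)]
pred px [288.8636 208.2403] ball in tool [  0.4591   7.098  108.3422]
on plane [ 582.3599 -213.405   282.0542]
nearest [ 581.069  -212.7644  283.2543] [ 579.2763 -213.0363  281.4711] 2.5431788959509856
```

Request:
move_arm:
  rows:
    - {"dx":0,"dy":0,"dz":0.1,"ax":0,"ay":0,"az":0}
    - {"dx":0,"dy":0,"dz":0.1,"ax":0,"ay":0,"az":0}
    - {"dx":0,"dy":0,"dz":0.1,"ax":0,"ay":0,"az":0}
    - {"dx":0,"dy":0,"dz":0.1,"ax":0,"ay":0,"az":0}

```text
clock: 15.45
position: [518.3, -204.4, 332.4]
tcp_rot: [0.3, 0.706, 0.581, 0.272]
wrist_force: [0.1, 0.3, -0.0]
gripper_width: 0.635
finger_force: 0.0
```

```bash
rm -f lb.pkl; python3 lb.py
```

```text
[-0.8585 -0.1903  2.006   0.7548  0.7864 -1.0642] [ 518.3363 -204.4213  332.3562] 15.45
go d [-0.0065 -0.0015 -0.1004] a [-0.012   0.0065 -0.0209] len 30
[([286.3, 214.0], 0.87), ([227.5, 50.3], 0.53)]
[([230.8, 169.2, 305.6, 234.2], 0.59)]
pred px [285.6723 215.7686] ball in tool [ 0.4601  3.5993 79.7749]
on plane [ 583.8723 -213.5858  278.1516]
nearest [ 580.2338 -211.624   281.6736] [ 579.2763 -213.0363  281.4711] 1.718268524853511
```

```bash
python3 - <<'E'
from lev import *
go(np.array([579.8,-212.7,281.6])+dirn(40)*17,ori(40))
E
```

```text
go d [0.0062 0.0144 0.3245] a [-0.0117  0.0069 -0.0209] len 97
```

Request:
move_arm:
  rows:
    - {"dx":0.006,"dy":0.014,"dz":0.1,"ax":-0.012,"ay":0.007,"az":-0.021}
    - {"dx":0.006,"dy":0.014,"dz":0.2,"ax":-0.012,"ay":0.007,"az":-0.021}
    - {"dx":0.006,"dy":0.014,"dz":0.27,"ax":-0.012,"ay":0.007,"az":-0.021}
    - {"dx":0.006,"dy":0.014,"dz":0.325,"ax":-0.012,"ay":0.007,"az":-0.021}
    - {"dx":0.006,"dy":0.014,"dz":0.325,"ax":-0.012,"ay":0.007,"az":-0.021}
    - {"dx":0.006,"dy":0.014,"dz":0.325,"ax":-0.012,"ay":0.007,"az":-0.021}
    - {"dx":0.006,"dy":0.014,"dz":0.325,"ax":-0.012,"ay":0.007,"az":-0.021}

```text
clock: 16.3
position: [592.5, -214.5, 270.7]
tcp_rot: [0.317, 0.677, 0.602, 0.281]
wrist_force: [-0.3, 0.4, -0.7]
gripper_width: 0.637
finger_force: 0.0
```

```bash
python3 - <<'E'
from lev import *
o=get_obs();T=tool(o);print(o['q'],o['position'],o['wrist_force'],o['clock'])
go(np.array([579.8,-212.7,281.6])+dirn(40)*17,ori(40),o)
p=shot('wrist');r=tip_of('lever_ball',p);print([(a['pixel'],a['p']) for a in r])
print(proj(p,[579.8,-212.7,281.6]),proj(p,o['position']))
E
```

```text
[-0.7473 -0.0149  2.0576  1.      0.5654 -1.3573] [ 592.5256 -214.5124  270.743 ] [-0.3025  0.441  -0.7073] 16.3
go d [0.001  0.0002 0.0006] a [ 0.0005 -0.      0.0001] len 0
[([282.4, 259.3], 0.81)]
[281.4696 259.0155] [281.4543 248.895 ]
```

Request:
move_arm:
  rows:
    - {"dx":0,"dy":0,"dz":0,"ax":0,"ay":0,"az":0}
    - {"dx":0,"dy":0,"dz":0,"ax":0,"ay":0,"az":0}
    - {"dx":0,"dy":0,"dz":0,"ax":0,"ay":0,"az":0}
    - {"dx":0,"dy":0,"dz":0,"ax":0,"ay":0,"az":0}
    - {"dx":0,"dy":0,"dz":0,"ax":0,"ay":0,"az":0}
  claw: 32
  squeeze: 30

```text
clock: 16.9
position: [593.0, -214.4, 270.1]
tcp_rot: [0.316, 0.678, 0.601, 0.281]
wrist_force: [0.7, 0.7, 1.5]
gripper_width: 0.342
finger_force: 0.7
```

```bash
cat > st.py <<'E'
from lev import *
o=get_obs();T=tool(o);g=T[:3,3]-T[:3,2]*17
l=Rz.inv().apply(g-O);phi=np.arctan2(l[2]-130,-l[0]);F=Rz.inv().apply(o['wrist_force'])
t=np.array([-np.sin(phi),0,-np.cos(phi)])
print('t',round(o['clock'],2),'theta',round(np.radians(63)-phi,4),'rad',round(float(np.hypot(l[0],l[2]-130)),1),'y',round(l[1],1),'Ftan',round(float(-F@t),2),'F',F.round(2),'w',round(o['gripper_width']*94,2),o['finger_force'])
E
python3 st.py; python3 - <<'E'
from lev import *
Rt=ori(40)
for th in np.arange(0.02,.80,.02):
    d=Rt.inv().apply(ball(th)-ball(0))/300;print(round(th,2),d.round(4)[1:],end='; ')
E
```

```text
t 16.9 theta -0.003 rad 169.3 y -84.8 Ftan 1.18 F [0.58 0.78 1.46] w 32.16 0.6803765147924423
0.02 [-0.0105 -0.0043]; 0.04 [-0.021  -0.0084]; 0.06 [-0.0317 -0.0123]; 0.08 [-0.0424 -0.016 ]; 0.1 [-0.0532 -0.0195]; 0.12 [-0.064  -0.0228]; 0.14 [-0.075  -0.0258]; 0.16 [-0.0859 -0.0286]; 0.18 [-0.097  -0.0312]; 0.2 [-0.108  -0.0336]; 0.22 [-0.1192 -0.0357]; 0.24 [-0.1303 -0.0377]; 0.26 [-0.1415 -0.0394]; 0.28 [-0.1528 -0.0409]; 0.3 [-0.164  -0.0421]; 0.32 [-0.1753 -0.0432]; 0.34 [-0.1866 -0.044 ]; 0.36 [-0.1979 -0.0446]; 0.38 [-0.2093 -0.0449]; 0.4 [-0.2206 -0.045 ]; 0.42 [-0.2319 -0.0449]; 0.44 [-0.2433 -0.0446]; 0.46 [-0.2546 -0.0441]; 0.48 [-0.2659 -0.0433]; 0.5 [-0.2772 -0.0423]; 0.52 [-0.2884 -0.0411]; 0.54 [-0.2997 -0.0396]; 0.56 [-0.3109 -0.0379]; 0.58 [-0.3221 -0.036 ]; 0.6 [-0.3332 -0.0339]; 0.62 [-0.3443 -0.0316]; 0.64 [-0.3553 -0.029 ]; 0.66 [-0.3663 -0.0262]; 0.68 [-0.3772 -0.0232]; 0.7 [-0.3881 -0.02  ]; 0.72 [-0.3989 -0.0165]; 0.74 [-0.4096 -0.0129]; 0.76 [-0.4203 -0.009 ]; 0.78 [-0.4309 -0.0049];
```

Request:
move_arm:
  rows:
    - {"dx":0,"dy":-0.0159,"dz":-0.0062,"ax":0,"ay":0,"az":0}
    - {"dx":0,"dy":-0.0317,"dz":-0.0123,"ax":0,"ay":0,"az":0}
    - {"dx":0,"dy":-0.0317,"dz":-0.0123,"ax":0,"ay":0,"az":0}
    - {"dx":0,"dy":-0.0317,"dz":-0.0123,"ax":0,"ay":0,"az":0}

```text
clock: 17.3
position: [585.2, -213.9, 266.9]
tcp_rot: [0.317, 0.677, 0.601, 0.282]
wrist_force: [5.1, 0.7, 3.4]
gripper_width: 0.339
finger_force: 3.2
```

Request:
move_arm:
  rows:
    - {"dx":0,"dy":-0.0215,"dz":-0.0072,"ax":0,"ay":0,"az":0}
    - {"dx":0,"dy":-0.0215,"dz":-0.0072,"ax":0,"ay":0,"az":0}
    - {"dx":0,"dy":-0.0215,"dz":-0.0072,"ax":0,"ay":0,"az":0}

```text
clock: 17.6
position: [579.7, -213.6, 264.2]
tcp_rot: [0.318, 0.677, 0.601, 0.282]
wrist_force: [4.0, -0.0, 5.7]
gripper_width: 0.342
finger_force: 3.6
```

Request:
move_arm:
  rows:
    - {"dx":0,"dy":-0.0108,"dz":-0.0033,"ax":0,"ay":0,"az":0}
    - {"dx":0,"dy":-0.0108,"dz":-0.0033,"ax":0,"ay":0,"az":0}

```text
clock: 17.8
position: [577.0, -213.2, 262.8]
tcp_rot: [0.318, 0.677, 0.601, 0.282]
wrist_force: [3.0, -0.1, 6.3]
gripper_width: 0.34
finger_force: 3.9
```

Request:
move_arm:
  rows:
    - {"dx":0,"dy":-0.011,"dz":-0.003,"ax":0,"ay":0,"az":0}
    - {"dx":0,"dy":-0.011,"dz":-0.003,"ax":0,"ay":0,"az":0}

```text
clock: 18.0
position: [574.4, -213.0, 261.3]
tcp_rot: [0.319, 0.677, 0.601, 0.282]
wrist_force: [3.5, 0.8, 8.7]
gripper_width: 0.342
finger_force: 4.1
```

Request:
move_arm:
  rows:
    - {"dx":0,"dy":-0.0109,"dz":-0.0028,"ax":0,"ay":0,"az":0}
    - {"dx":0,"dy":-0.0109,"dz":-0.0028,"ax":0,"ay":0,"az":0}

```text
clock: 18.2
position: [571.8, -212.8, 259.6]
tcp_rot: [0.319, 0.677, 0.6, 0.282]
wrist_force: [2.8, 0.7, 9.8]
gripper_width: 0.343
finger_force: 4.3
```

Request:
move_arm:
  rows:
    - {"dx":0,"dy":-0.0111,"dz":-0.0026,"ax":0,"ay":0,"az":0}
    - {"dx":0,"dy":-0.0111,"dz":-0.0026,"ax":0,"ay":0,"az":0}

```text
clock: 18.4
position: [569.2, -212.6, 257.9]
tcp_rot: [0.319, 0.677, 0.6, 0.282]
wrist_force: [1.5, 1.2, 10.3]
gripper_width: 0.338
finger_force: 4.5
```

Request:
move_arm:
  rows:
    - {"dx":0,"dy":-0.011,"dz":-0.0024,"ax":0,"ay":0,"az":0}
    - {"dx":0,"dy":-0.011,"dz":-0.0024,"ax":0,"ay":0,"az":0}

```text
clock: 18.6
position: [566.6, -212.4, 256.1]
tcp_rot: [0.319, 0.677, 0.6, 0.282]
wrist_force: [1.5, 1.9, 12.1]
gripper_width: 0.343
finger_force: 4.6
```

```bash
cat > an.py <<'E'
from lev import *
D=[l.split() for l in open('log.txt') if l.strip()]
for r in D:
    v=np.array([float(a) for a in r]);g=v[:3]-dirn(40)*17;l=Rz.inv().apply(g-O);phi=np.arctan2(l[2]-130,-l[0]);F=Rz.inv().apply(v[3:6])
    t=np.array([np.sin(phi),0,np.cos(phi)]);rr=np.array([-np.cos(phi),0,np.sin(phi)]);y=ori(40)
    print('th %.4f rad %.1f Ftan %.2f Frad %.2f Ftooly %.2f ff %.1f'%(np.radians(63)-phi,np.hypot(l[0],l[2]-130),F@t,F@rr,Rz.apply(F)@y.apply([0,1,0]),v[6]))
E
cat > log.txt <<'E'
593.0 -214.4 270.1 .7 .7 1.5 .7
585.2 -213.9 266.9 5.1 .7 3.4 3.2
579.7 -213.6 264.2 4.0 0 5.7 3.6
577.0 -213.2 262.8 3 -.1 6.3 3.9
574.4 -213 261.3 3.5 .8 8.7 4.1
571.8 -212.8 259.6 2.8 .7 9.8 4.3
569.2 -212.6 257.9 1.5 1.2 10.3 4.5
566.6 -212.4 256.1 1.5 1.9 12.1 4.6
E
python3 an.py; python3 st.py
```

```text
th -0.0028 rad 169.3 Ftan 1.22 Frad 1.06 Ftooly 1.54 ff 0.7
th 0.0466 rad 170.1 Ftan 6.01 Frad 0.49 Ftooly 5.81 ff 3.2
th 0.0824 rad 170.6 Ftan 6.38 Frad 2.76 Ftooly 6.92 ff 3.6
th 0.1003 rad 170.9 Ftan 5.92 Frad 3.68 Ftooly 6.75 ff 3.9
th 0.1179 rad 171.1 Ftan 7.64 Frad 5.36 Ftooly 8.84 ff 4.1
th 0.1361 rad 171.1 Ftan 7.81 Frad 6.51 Ftooly 9.24 ff 4.3
th 0.1542 rad 171.2 Ftan 7.12 Frad 7.56 Ftooly 8.76 ff 4.5
th 0.1727 rad 171.3 Ftan 8.27 Frad 8.92 Ftooly 10.08 ff 4.6
t 18.6 theta 0.1734 rad 171.3 y -85.9 Ftan 8.29 F [ 1.31  2.03 12.06] w 32.28 4.59990531206131
```

Request:
move_arm:
  rows:
    - {"dx":0,"dy":0,"dz":-0.009,"ax":0,"ay":0,"az":0}
    - {"dx":0,"dy":0,"dz":-0.009,"ax":0,"ay":0,"az":0}
    - {"dx":0,"dy":0,"dz":-0.009,"ax":0,"ay":0,"az":0}

```text
clock: 18.9
position: [564.0, -212.0, 256.1]
tcp_rot: [0.318, 0.677, 0.601, 0.282]
wrist_force: [4.0, -0.8, 6.4]
gripper_width: 0.34
finger_force: 3.8
```

Request:
move_arm:
  rows:
    - {"dx":0,"dy":-0.0112,"dz":-0.0031,"ax":0,"ay":0,"az":0}
    - {"dx":0,"dy":-0.0112,"dz":-0.0031,"ax":0,"ay":0,"az":0}
    - {"dx":0,"dy":-0.0112,"dz":-0.0031,"ax":0,"ay":0,"az":0}

```text
clock: 19.2
position: [561.2, -211.7, 254.2]
tcp_rot: [0.318, 0.677, 0.601, 0.282]
wrist_force: [3.6, 0.1, 6.6]
gripper_width: 0.344
finger_force: 3.8
```

Request:
move_arm:
  rows:
    - {"dx":0,"dy":-0.0111,"dz":-0.003,"ax":0,"ay":0,"az":0}
    - {"dx":0,"dy":-0.0111,"dz":-0.003,"ax":0,"ay":0,"az":0}
    - {"dx":0,"dy":-0.0111,"dz":-0.003,"ax":0,"ay":0,"az":0}

```text
clock: 19.5
position: [558.5, -211.5, 252.4]
tcp_rot: [0.318, 0.677, 0.601, 0.282]
wrist_force: [4.3, -0.8, 6.5]
gripper_width: 0.342
finger_force: 4.0
```

Request:
move_arm:
  rows:
    - {"dx":0,"dy":-0.0112,"dz":-0.0027,"ax":0,"ay":0,"az":0}
    - {"dx":0,"dy":-0.0112,"dz":-0.0027,"ax":0,"ay":0,"az":0}
    - {"dx":0,"dy":-0.0112,"dz":-0.0027,"ax":0,"ay":0,"az":0}

```text
clock: 19.8
position: [556.2, -211.2, 250.9]
tcp_rot: [0.319, 0.677, 0.6, 0.282]
wrist_force: [6.8, -0.4, 6.5]
gripper_width: 0.343
finger_force: 4.8
```

Request:
move_arm:
  rows:
    - {"dx":0,"dy":-0.0113,"dz":-0.0025,"ax":0,"ay":0,"az":0}
    - {"dx":0,"dy":-0.0113,"dz":-0.0025,"ax":0,"ay":0,"az":0}
    - {"dx":0,"dy":-0.0113,"dz":-0.0025,"ax":0,"ay":0,"az":0}

```text
clock: 20.1
position: [553.1, -210.9, 248.4]
tcp_rot: [0.319, 0.677, 0.6, 0.282]
wrist_force: [3.4, -0.5, 7.3]
gripper_width: 0.341
finger_force: 4.1
```

Request:
move_arm:
  rows:
    - {"dx":0,"dy":-0.0112,"dz":-0.0022,"ax":0,"ay":0,"az":0}
    - {"dx":0,"dy":-0.0112,"dz":-0.0022,"ax":0,"ay":0,"az":0}
    - {"dx":0,"dy":-0.0112,"dz":-0.0022,"ax":0,"ay":0,"az":0}

```text
clock: 20.4
position: [550.0, -210.4, 245.7]
tcp_rot: [0.318, 0.677, 0.601, 0.282]
wrist_force: [1.8, -0.4, 8.3]
gripper_width: 0.342
finger_force: 3.4
```

Request:
move_arm:
  rows:
    - {"dx":0,"dy":-0.0113,"dz":-0.0021,"ax":0,"ay":0,"az":0}
    - {"dx":0,"dy":-0.0113,"dz":-0.0021,"ax":0,"ay":0,"az":0}
    - {"dx":0,"dy":-0.0113,"dz":-0.0021,"ax":0,"ay":0,"az":0}

```text
clock: 20.7
position: [546.7, -209.7, 242.3]
tcp_rot: [0.317, 0.677, 0.601, 0.281]
wrist_force: [-0.6, -0.2, 5.5]
gripper_width: 0.341
finger_force: 2.0
```

Request:
move_arm:
  rows:
    - {"dx":0,"dy":-0.0113,"dz":-0.0018,"ax":0,"ay":0,"az":0}
    - {"dx":0,"dy":-0.0113,"dz":-0.0018,"ax":0,"ay":0,"az":0}
    - {"dx":0,"dy":-0.0113,"dz":-0.0018,"ax":0,"ay":0,"az":0}

```text
clock: 21.0
position: [544.2, -209.5, 240.2]
tcp_rot: [0.318, 0.677, 0.601, 0.281]
wrist_force: [1.1, -0.8, 5.6]
gripper_width: 0.343
finger_force: 2.5
```

```bash
cat >> log.txt <<'E'
564.0 -212 256.1 4 -.8 6.4 3.8
561.2 -211.7 254.2 3.6 .1 6.6 3.8
558.5 -211.5 252.4 4.3 -.8 6.5 4.0
556.2 -211.2 250.9 6.8 -.4 6.5 4.8
553.1 -210.9 248.4 3.4 -.5 7.3 4.1
550.0 -210.4 245.7 1.8 -.4 8.3 3.4
546.7 -209.7 242.3 -.6 -.2 5.5 2.0
544.2 -209.5 240.2 1.1 -.8 5.6 2.5
E
python3 an.py|tail -8; python3 st.py
```

```text
th 0.1849 rad 172.9 Ftan 7.13 Frad 2.59 Ftooly 7.52 ff 3.8
th 0.2044 rad 173.2 Ftan 6.91 Frad 2.92 Ftooly 7.35 ff 3.8
th 0.2231 rad 173.5 Ftan 7.51 Frad 2.20 Ftooly 7.78 ff 4.0
th 0.2389 rad 173.8 Ftan 9.39 Frad 0.50 Ftooly 9.35 ff 4.8
th 0.2618 rad 174.0 Ftan 7.44 Frad 3.13 Ftooly 7.80 ff 4.1
th 0.2856 rad 174.2 Ftan 7.03 Frad 4.77 Ftooly 7.54 ff 3.4
th 0.3130 rad 174.1 Ftan 3.48 Frad 4.30 Ftooly 3.85 ff 2.0
th 0.3317 rad 174.4 Ftan 4.85 Frad 3.04 Ftooly 5.05 ff 2.5
t 21.0 theta 0.3318 rad 174.4 y -85.6 Ftan 4.85 F [ 1.19 -0.61  5.59] w 32.2 2.487441301345825
```

Request:
move_arm:
  rows:
    - {"dx":0,"dy":-0.0057,"dz":-0.0013,"ax":0,"ay":0,"az":0}
    - {"dx":0,"dy":-0.0057,"dz":-0.0013,"ax":0,"ay":0,"az":0}

```text
clock: 21.2
position: [543.0, -209.4, 239.2]
tcp_rot: [0.317, 0.677, 0.601, 0.281]
wrist_force: [3.1, -0.5, 5.4]
gripper_width: 0.342
finger_force: 3.2
```

Request:
move_arm:
  rows:
    - {"dx":0,"dy":-0.0057,"dz":-0.0013,"ax":0,"ay":0,"az":0}
    - {"dx":0,"dy":-0.0057,"dz":-0.0013,"ax":0,"ay":0,"az":0}

```text
clock: 21.4
position: [541.7, -209.2, 238.1]
tcp_rot: [0.317, 0.677, 0.601, 0.281]
wrist_force: [4.2, -1.1, 4.9]
gripper_width: 0.341
finger_force: 3.6
```

Request:
move_arm:
  rows:
    - {"dx":0,"dy":-0.0057,"dz":-0.0012,"ax":0,"ay":0,"az":0}
    - {"dx":0,"dy":-0.0057,"dz":-0.0012,"ax":0,"ay":0,"az":0}

```text
clock: 21.6
position: [540.5, -209.1, 237.1]
tcp_rot: [0.317, 0.677, 0.601, 0.282]
wrist_force: [6.6, -1.2, 4.4]
gripper_width: 0.343
finger_force: 3.9
```

Request:
move_arm:
  rows:
    - {"dx":0,"dy":-0.0057,"dz":-0.0012,"ax":0,"ay":0,"az":0}
    - {"dx":0,"dy":-0.0057,"dz":-0.0012,"ax":0,"ay":0,"az":0}

```text
clock: 21.8
position: [539.4, -209.0, 236.1]
tcp_rot: [0.317, 0.677, 0.601, 0.282]
wrist_force: [9.7, -1.6, 2.9]
gripper_width: 0.34
finger_force: 4.2
```

Request:
move_arm:
  rows:
    - {"dx":0,"dy":-0.0057,"dz":-0.001,"ax":0,"ay":0,"az":0}
    - {"dx":0,"dy":-0.0057,"dz":-0.001,"ax":0,"ay":0,"az":0}

```text
clock: 22.0
position: [538.3, -208.9, 235.3]
tcp_rot: [0.318, 0.677, 0.601, 0.282]
wrist_force: [9.8, -1.7, 3.5]
gripper_width: 0.343
finger_force: 4.5
```

Request:
move_arm:
  rows:
    - {"dx":0,"dy":-0.0057,"dz":-0.001,"ax":0,"ay":0,"az":0}
    - {"dx":0,"dy":-0.0057,"dz":-0.001,"ax":0,"ay":0,"az":0}

```text
clock: 22.2
position: [537.5, -208.8, 234.7]
tcp_rot: [0.318, 0.677, 0.6, 0.282]
wrist_force: [12.6, -1.1, 2.7]
gripper_width: 0.339
finger_force: 5.3
```

Request:
move_arm:
  rows:
    - {"dx":0,"dy":-0.0057,"dz":-0.0009,"ax":0,"ay":0,"az":0}
    - {"dx":0,"dy":-0.0057,"dz":-0.0009,"ax":0,"ay":0,"az":0}

```text
clock: 22.4
position: [536.1, -208.8, 233.6]
tcp_rot: [0.318, 0.677, 0.601, 0.282]
wrist_force: [8.4, -1.7, 4.8]
gripper_width: 0.339
finger_force: 4.7
```

Request:
move_arm:
  rows:
    - {"dx":0,"dy":-0.0057,"dz":-0.0009,"ax":0,"ay":0,"az":0}
    - {"dx":0,"dy":-0.0057,"dz":-0.0009,"ax":0,"ay":0,"az":0}

```text
clock: 22.6
position: [535.0, -208.7, 232.8]
tcp_rot: [0.318, 0.677, 0.6, 0.282]
wrist_force: [11.8, -1.5, 3.7]
gripper_width: 0.343
finger_force: 5.5
```

Request:
move_arm:
  rows:
    - {"dx":0,"dy":-0.0057,"dz":-0.0008,"ax":0,"ay":0,"az":0}
    - {"dx":0,"dy":-0.0057,"dz":-0.0008,"ax":0,"ay":0,"az":0}

```text
clock: 22.8
position: [532.5, -208.4, 230.2]
tcp_rot: [0.318, 0.677, 0.601, 0.281]
wrist_force: [3.5, -2.1, 3.9]
gripper_width: 0.342
finger_force: 2.8
```

Request:
move_arm:
  rows:
    - {"dx":0,"dy":-0.0057,"dz":-0.0008,"ax":0,"ay":0,"az":0}
    - {"dx":0,"dy":-0.0057,"dz":-0.0008,"ax":0,"ay":0,"az":0}

```text
clock: 23.0
position: [531.1, -208.3, 228.8]
tcp_rot: [0.317, 0.678, 0.601, 0.281]
wrist_force: [5.7, -1.2, 4.2]
gripper_width: 0.343
finger_force: 3.4
```

```bash
cat >> log.txt <<'E'
543.0 -209.4 239.2 3.1 -.5 5.4 3.2
541.7 -209.2 238.1 4.2 -1.1 4.9 3.6
540.5 -209.1 237.1 6.6 -1.2 4.4 3.9
539.4 -209.0 236.1 9.7 -1.6 2.9 4.2
538.3 -208.9 235.3 9.8 -1.7 3.5 4.5
537.5 -208.8 234.7 12.6 -1.1 2.7 5.3
536.1 -208.8 233.6 8.4 -1.7 4.8 4.7
535.0 -208.7 232.8 11.8 -1.5 3.7 5.5
532.5 -208.4 230.2 3.5 -2.1 3.9 2.8
531.1 -208.3 228.8 5.7 -1.2 4.2 3.4
E
python3 an.py|tail -10; python3 st.py
```

```text
th 0.3406 rad 174.6 Ftan 6.08 Frad 1.44 Ftooly 6.15 ff 3.2
th 0.3503 rad 174.8 Ftan 6.52 Frad 0.19 Ftooly 6.52 ff 3.6
th 0.3592 rad 175.0 Ftan 7.76 Frad -1.98 Ftooly 7.67 ff 3.9
th 0.3677 rad 175.1 Ftan 8.72 Frad -5.37 Ftooly 8.53 ff 4.2
th 0.3753 rad 175.4 Ftan 9.20 Frad -5.12 Ftooly 9.07 ff 4.5
th 0.3809 rad 175.6 Ftan 10.36 Frad -7.74 Ftooly 10.19 ff 5.3
th 0.3908 rad 176.0 Ftan 9.20 Frad -3.36 Ftooly 9.17 ff 4.7
th 0.3983 rad 176.3 Ftan 10.50 Frad -6.70 Ftooly 10.48 ff 5.5
th 0.4188 rad 176.6 Ftan 5.37 Frad -0.44 Ftooly 5.38 ff 2.8
th 0.4299 rad 176.8 Ftan 6.89 Frad -1.94 Ftooly 6.95 ff 3.4
t 23.0 theta 0.4303 rad 176.8 y -86.0 Ftan 6.88 F [ 5.84 -0.49  4.16] w 32.25 3.4084948897361755
```

Request:
move_arm:
  rows:
    - {"dx":0,"dy":-0.0113,"dz":0.0003,"ax":0,"ay":0,"az":0}
    - {"dx":0,"dy":-0.0113,"dz":0.0003,"ax":0,"ay":0,"az":0}
    - {"dx":0,"dy":-0.0113,"dz":0.0003,"ax":0,"ay":0,"az":0}

```text
clock: 23.3
position: [528.1, -207.9, 225.4]
tcp_rot: [0.317, 0.678, 0.601, 0.28]
wrist_force: [0.6, -1.7, 5.7]
gripper_width: 0.342
finger_force: 2.1
```

Request:
move_arm:
  rows:
    - {"dx":0,"dy":-0.0113,"dz":0.0003,"ax":0,"ay":0,"az":0}
    - {"dx":0,"dy":-0.0113,"dz":0.0003,"ax":0,"ay":0,"az":0}
    - {"dx":0,"dy":-0.0113,"dz":0.0003,"ax":0,"ay":0,"az":0}

```text
clock: 23.6
position: [526.4, -207.7, 223.3]
tcp_rot: [0.317, 0.678, 0.601, 0.281]
wrist_force: [1.5, -2.7, 6.7]
gripper_width: 0.341
finger_force: 2.9
```

Request:
move_arm:
  rows:
    - {"dx":0,"dy":-0.0056,"dz":0,"ax":0,"ay":0,"az":0}
    - {"dx":0,"dy":-0.0056,"dz":0,"ax":0,"ay":0,"az":0}

```text
clock: 23.8
position: [525.7, -207.6, 222.6]
tcp_rot: [0.318, 0.678, 0.601, 0.281]
wrist_force: [3.7, -2.1, 7.9]
gripper_width: 0.338
finger_force: 3.6
```

Request:
move_arm:
  rows:
    - {"dx":0,"dy":-0.0056,"dz":0,"ax":0,"ay":0,"az":0}
    - {"dx":0,"dy":-0.0056,"dz":0,"ax":0,"ay":0,"az":0}

```text
clock: 24.0
position: [524.9, -207.6, 221.6]
tcp_rot: [0.318, 0.677, 0.601, 0.281]
wrist_force: [4.7, -2.1, 6.5]
gripper_width: 0.342
finger_force: 4.0
```

Request:
move_arm:
  rows:
    - {"dx":0,"dy":-0.0056,"dz":0.0001,"ax":0,"ay":0,"az":0}
    - {"dx":0,"dy":-0.0056,"dz":0.0001,"ax":0,"ay":0,"az":0}

```text
clock: 24.2
position: [524.1, -207.5, 220.6]
tcp_rot: [0.318, 0.677, 0.601, 0.282]
wrist_force: [4.7, -0.7, 7.5]
gripper_width: 0.343
finger_force: 4.4
```

Request:
move_arm:
  rows:
    - {"dx":0,"dy":-0.0056,"dz":0.0001,"ax":0,"ay":0,"az":0}
    - {"dx":0,"dy":-0.0056,"dz":0.0001,"ax":0,"ay":0,"az":0}

```text
clock: 24.4
position: [523.4, -207.4, 219.7]
tcp_rot: [0.318, 0.677, 0.6, 0.282]
wrist_force: [5.9, -1.5, 7.9]
gripper_width: 0.345
finger_force: 4.9
```

Request:
move_arm:
  rows:
    - {"dx":0,"dy":-0.0056,"dz":0.0001,"ax":0,"ay":0,"az":0}
    - {"dx":0,"dy":-0.0056,"dz":0.0001,"ax":0,"ay":0,"az":0}

```text
clock: 24.6
position: [522.6, -207.4, 218.8]
tcp_rot: [0.318, 0.677, 0.6, 0.282]
wrist_force: [6.5, -2.0, 8.4]
gripper_width: 0.344
finger_force: 5.3
```

Request:
move_arm:
  rows:
    - {"dx":0,"dy":-0.0056,"dz":0.0002,"ax":0,"ay":0,"az":0}
    - {"dx":0,"dy":-0.0056,"dz":0.0002,"ax":0,"ay":0,"az":0}

```text
clock: 24.8
position: [521.8, -207.3, 217.8]
tcp_rot: [0.319, 0.677, 0.6, 0.282]
wrist_force: [6.0, -1.2, 8.5]
gripper_width: 0.342
finger_force: 5.4
```

```bash
cat >> log.txt <<'E'
528.1 -207.9 225.4 .6 -1.7 5.7 2.1
526.4 -207.7 223.3 1.5 -2.7 6.7 2.9
525.7 -207.6 222.6 3.7 -2.1 7.9 3.6
524.9 -207.6 221.6 4.7 -2.1 6.5 4.0
524.1 -207.5 220.6 4.7 -.7 7.5 4.4
523.4 -207.4 219.7 5.9 -1.5 7.9 4.9
522.6 -207.4 218.8 6.5 -2 8.4 5.3
521.8 -207.3 217.8 6 -1.2 8.5 5.4
E
python3 an.py|tail -8; python3 st.py
```

```text
th 0.4556 rad 177.1 Ftan 5.04 Frad 2.78 Ftooly 4.88 ff 2.1
th 0.4708 rad 177.2 Ftan 6.48 Frad 2.48 Ftooly 6.30 ff 2.9
th 0.4764 rad 177.4 Ftan 8.70 Frad 1.42 Ftooly 8.57 ff 3.6
th 0.4836 rad 177.5 Ftan 8.15 Frad -0.26 Ftooly 8.14 ff 4.0
th 0.4908 rad 177.5 Ftan 8.87 Frad 0.39 Ftooly 8.80 ff 4.4
th 0.4972 rad 177.6 Ftan 9.93 Frad -0.50 Ftooly 9.93 ff 4.9
th 0.5039 rad 177.8 Ftan 10.71 Frad -0.83 Ftooly 10.74 ff 5.3
th 0.5111 rad 177.9 Ftan 10.46 Frad -0.36 Ftooly 10.43 ff 5.4
t 24.8 theta 0.5118 rad 177.9 y -86.1 Ftan 10.44 F [ 6.13 -0.48  8.47] w 32.14 5.403428077697754
```

Request:
move_arm:
  rows:
    - {"dx":0,"dy":-0.0056,"dz":0.0002,"ax":0,"ay":0,"az":0}
    - {"dx":0,"dy":-0.0056,"dz":0.0002,"ax":0,"ay":0,"az":0}

```text
clock: 25.0
position: [521.2, -207.2, 217.0]
tcp_rot: [0.319, 0.677, 0.6, 0.283]
wrist_force: [7.0, -0.9, 9.5]
gripper_width: 0.341
finger_force: 6.2
```

Request:
move_arm:
  rows:
    - {"dx":0,"dy":-0.0056,"dz":0.0003,"ax":0,"ay":0,"az":0}
    - {"dx":0,"dy":-0.0056,"dz":0.0003,"ax":0,"ay":0,"az":0}

```text
clock: 25.2
position: [520.8, -207.2, 216.4]
tcp_rot: [0.319, 0.677, 0.6, 0.283]
wrist_force: [9.9, -2.1, 10.6]
gripper_width: 0.344
finger_force: 7.2
```

Request:
move_arm:
  rows:
    - {"dx":0,"dy":-0.0056,"dz":0.0003,"ax":0,"ay":0,"az":0}
    - {"dx":0,"dy":-0.0056,"dz":0.0003,"ax":0,"ay":0,"az":0}

```text
clock: 25.4
position: [518.5, -206.9, 213.5]
tcp_rot: [0.319, 0.677, 0.601, 0.282]
wrist_force: [4.6, -0.9, 9.3]
gripper_width: 0.345
finger_force: 4.9
```

Request:
move_arm:
  rows:
    - {"dx":0,"dy":-0.0056,"dz":0.0003,"ax":0,"ay":0,"az":0}
    - {"dx":0,"dy":-0.0056,"dz":0.0003,"ax":0,"ay":0,"az":0}

```text
clock: 25.6
position: [517.4, -206.7, 212.0]
tcp_rot: [0.318, 0.677, 0.6, 0.282]
wrist_force: [4.4, -1.7, 8.5]
gripper_width: 0.344
finger_force: 4.8
```

Request:
move_arm:
  rows:
    - {"dx":0,"dy":-0.0056,"dz":0.0004,"ax":0,"ay":0,"az":0}
    - {"dx":0,"dy":-0.0056,"dz":0.0004,"ax":0,"ay":0,"az":0}

```text
clock: 25.8
position: [516.3, -206.6, 210.3]
tcp_rot: [0.318, 0.677, 0.601, 0.282]
wrist_force: [5.3, -1.4, 7.8]
gripper_width: 0.34
finger_force: 4.4
```

Request:
move_arm:
  rows:
    - {"dx":0,"dy":-0.0056,"dz":0.0004,"ax":0,"ay":0,"az":0}
    - {"dx":0,"dy":-0.0056,"dz":0.0004,"ax":0,"ay":0,"az":0}

```text
clock: 26.0
position: [515.0, -206.5, 208.6]
tcp_rot: [0.318, 0.677, 0.601, 0.282]
wrist_force: [4.4, -1.7, 7.5]
gripper_width: 0.343
finger_force: 4.0
```

Request:
move_arm:
  rows:
    - {"dx":0,"dy":-0.0056,"dz":0.0005,"ax":0,"ay":0,"az":0}
    - {"dx":0,"dy":-0.0056,"dz":0.0005,"ax":0,"ay":0,"az":0}

```text
clock: 26.2
position: [513.8, -206.3, 206.8]
tcp_rot: [0.318, 0.677, 0.601, 0.281]
wrist_force: [3.7, -2.4, 5.9]
gripper_width: 0.341
finger_force: 3.6
```

```bash
cat >> log.txt <<'E'
521.2 -207.2 217.0 7 -.9 9.5 6.2
520.8 -207.2 216.4 9.9 -2.1 10.6 7.2
518.5 -206.9 213.5 4.6 -.9 9.3 4.9
517.4 -206.7 212 4.4 -1.7 8.5 4.8
516.3 -206.6 210.3 5.3 -1.4 7.8 4.4
515.0 -206.5 208.6 4.4 -1.7 7.5 4.0
513.8 -206.3 206.8 3.7 -2.4 5.9 3.6
E
python3 an.py|tail -7; python3 st.py
```

```text
th 0.5168 rad 177.9 Ftan 11.82 Frad -0.66 Ftooly 11.81 ff 6.2
th 0.5208 rad 177.9 Ftan 14.39 Frad -2.64 Ftooly 14.60 ff 7.2
th 0.5415 rad 178.3 Ftan 10.36 Frad 0.96 Ftooly 10.13 ff 4.9
th 0.5520 rad 178.5 Ftan 9.64 Frad 0.52 Ftooly 9.45 ff 4.8
th 0.5633 rad 178.6 Ftan 9.48 Frad -0.68 Ftooly 9.46 ff 4.4
th 0.5752 rad 178.8 Ftan 8.78 Frad -0.20 Ftooly 8.68 ff 4.0
th 0.5873 rad 179.0 Ftan 7.08 Frad -0.56 Ftooly 7.06 ff 3.6
t 26.2 theta 0.5879 rad 179.0 y -86.1 Ftan 7.04 F [ 3.96 -1.91  5.85] w 32.03 3.6429890245199203
```

Request:
move_arm:
  rows:
    - {"dx":0,"dy":-0.0055,"dz":0.0008,"ax":0,"ay":0,"az":0}
    - {"dx":0,"dy":-0.0055,"dz":0.0008,"ax":0,"ay":0,"az":0}

```text
clock: 26.4
position: [512.9, -206.3, 205.4]
tcp_rot: [0.318, 0.677, 0.601, 0.281]
wrist_force: [4.0, -1.5, 7.2]
gripper_width: 0.34
finger_force: 3.9
```

Request:
move_arm:
  rows:
    - {"dx":0,"dy":-0.0055,"dz":0.0008,"ax":0,"ay":0,"az":0}
    - {"dx":0,"dy":-0.0055,"dz":0.0008,"ax":0,"ay":0,"az":0}

```text
clock: 26.6
position: [512.1, -206.1, 204.1]
tcp_rot: [0.318, 0.677, 0.601, 0.281]
wrist_force: [3.3, -1.0, 7.6]
gripper_width: 0.342
finger_force: 3.9
```

Request:
move_arm:
  rows:
    - {"dx":0,"dy":-0.0055,"dz":0.0008,"ax":0,"ay":0,"az":0}
    - {"dx":0,"dy":-0.0055,"dz":0.0008,"ax":0,"ay":0,"az":0}

```text
clock: 26.8
position: [511.5, -206.1, 203.0]
tcp_rot: [0.318, 0.677, 0.601, 0.282]
wrist_force: [4.0, -1.6, 8.2]
gripper_width: 0.343
finger_force: 4.4
```

Request:
move_arm:
  rows:
    - {"dx":0,"dy":-0.0055,"dz":0.0009,"ax":0,"ay":0,"az":0}
    - {"dx":0,"dy":-0.0055,"dz":0.0009,"ax":0,"ay":0,"az":0}

```text
clock: 27.0
position: [510.9, -206.0, 202.0]
tcp_rot: [0.318, 0.677, 0.6, 0.282]
wrist_force: [2.7, -1.3, 9.8]
gripper_width: 0.341
finger_force: 4.8
```

Request:
move_arm:
  rows:
    - {"dx":0,"dy":-0.0055,"dz":0.0009,"ax":0,"ay":0,"az":0}
    - {"dx":0,"dy":-0.0055,"dz":0.0009,"ax":0,"ay":0,"az":0}

```text
clock: 27.2
position: [510.2, -206.0, 200.8]
tcp_rot: [0.319, 0.677, 0.6, 0.282]
wrist_force: [2.2, -0.4, 10.3]
gripper_width: 0.342
finger_force: 5.0
```

Request:
move_arm:
  rows:
    - {"dx":0,"dy":-0.0055,"dz":0.0009,"ax":0,"ay":0,"az":0}
    - {"dx":0,"dy":-0.0055,"dz":0.0009,"ax":0,"ay":0,"az":0}

```text
clock: 27.4
position: [509.7, -205.9, 199.9]
tcp_rot: [0.319, 0.677, 0.6, 0.282]
wrist_force: [2.5, -1.3, 10.6]
gripper_width: 0.34
finger_force: 5.4
```

Request:
move_arm:
  rows:
    - {"dx":0,"dy":-0.0055,"dz":0.0007,"ax":0,"ay":0,"az":0}
    - {"dx":0,"dy":-0.0055,"dz":0.0007,"ax":0,"ay":0,"az":0}

```text
clock: 27.6
position: [509.1, -205.9, 198.9]
tcp_rot: [0.319, 0.677, 0.6, 0.283]
wrist_force: [4.3, -0.6, 12.8]
gripper_width: 0.34
finger_force: 5.8
```

Request:
move_arm:
  rows:
    - {"dx":0,"dy":-0.0055,"dz":0.0007,"ax":0,"ay":0,"az":0}
    - {"dx":0,"dy":-0.0055,"dz":0.0007,"ax":0,"ay":0,"az":0}

```text
clock: 27.8
position: [508.7, -205.8, 198.2]
tcp_rot: [0.32, 0.676, 0.6, 0.283]
wrist_force: [3.9, -1.2, 14.9]
gripper_width: 0.342
finger_force: 6.7
```

Request:
move_arm:
  rows:
    - {"dx":0,"dy":-0.0055,"dz":0.0007,"ax":0,"ay":0,"az":0}
    - {"dx":0,"dy":-0.0055,"dz":0.0007,"ax":0,"ay":0,"az":0}

```text
clock: 28.0
position: [508.4, -205.9, 197.7]
tcp_rot: [0.32, 0.676, 0.6, 0.284]
wrist_force: [5.2, -0.6, 15.6]
gripper_width: 0.343
finger_force: 7.6
```

```bash
cat >> log.txt <<'E'
512.9 -206.3 205.4 4 -1.5 7.2 3.9
512.1 -206.1 204.1 3.3 -1 7.6 3.9
511.5 -206.1 203 4 -1.6 8.2 4.4
510.9 -206 202 2.7 -1.3 9.8 4.8
510.2 -206 200.8 2.2 -.4 10.3 5
509.7 -205.9 199.9 2.5 -1.3 10.6 5.4
E
python3 an.py|tail -6; python3 st.py
```

```text
th 0.5966 rad 179.1 Ftan 8.31 Frad -0.17 Ftooly 8.18 ff 3.9
th 0.6051 rad 179.2 Ftan 8.30 Frad 0.62 Ftooly 8.00 ff 3.9
th 0.6121 rad 179.2 Ftan 9.19 Frad 0.16 Ftooly 8.96 ff 4.4
th 0.6186 rad 179.3 Ftan 10.00 Frad 2.02 Ftooly 9.33 ff 4.8
th 0.6264 rad 179.3 Ftan 10.19 Frad 2.71 Ftooly 9.32 ff 5.0
th 0.6321 rad 179.4 Ftan 10.65 Frad 2.42 Ftooly 9.81 ff 5.4
t 28.0 theta 0.6472 rad 179.6 y -86.3 Ftan 16.32 F [ 5.22  0.05 15.61] w 32.21 7.564545571804047
```

Request:
move_arm:
  rows:
    - {"dx":0,"dy":-0.004,"dz":0.0003,"ax":0,"ay":0,"az":0}
    - {"dx":0,"dy":-0.004,"dz":0.0003,"ax":0,"ay":0,"az":0}

```text
clock: 28.2
position: [507.5, -205.7, 196.3]
tcp_rot: [0.32, 0.676, 0.6, 0.284]
wrist_force: [7.3, -1.7, 12.6]
gripper_width: 0.339
finger_force: 6.9
```

Request:
move_arm:
  rows:
    - {"dx":0,"dy":-0.004,"dz":0.0003,"ax":0,"ay":0,"az":0}
    - {"dx":0,"dy":-0.004,"dz":0.0003,"ax":0,"ay":0,"az":0}

```text
clock: 28.4
position: [507.0, -205.7, 195.4]
tcp_rot: [0.32, 0.676, 0.6, 0.284]
wrist_force: [8.2, -1.8, 11.8]
gripper_width: 0.344
finger_force: 7.5
```

```bash
python3 st.py
```

```text
t 28.4 theta 0.6621 rad 179.9 y -86.3 Ftan 14.23 F [ 8.34 -0.79 11.81] w 32.38 7.4516960978508
```

Request:
move_arm:
  rows:
    - {"dx":0,"dy":-0.004,"dz":0.0005,"ax":0,"ay":0,"az":0}
    - {"dx":0,"dy":-0.004,"dz":0.0005,"ax":0,"ay":0,"az":0}

```text
clock: 28.6
position: [505.6, -205.5, 193.1]
tcp_rot: [0.319, 0.677, 0.6, 0.283]
wrist_force: [9.7, -1.9, 5.5]
gripper_width: 0.344
finger_force: 5.7
```

Request:
move_arm:
  rows:
    - {"dx":0,"dy":-0.004,"dz":0.0005,"ax":0,"ay":0,"az":0}
    - {"dx":0,"dy":-0.004,"dz":0.0005,"ax":0,"ay":0,"az":0}

```text
clock: 28.8
position: [504.6, -205.4, 191.4]
tcp_rot: [0.319, 0.677, 0.6, 0.283]
wrist_force: [10.7, -3.5, 5.4]
gripper_width: 0.343
finger_force: 5.8
```

```bash
python3 st.py
```

```text
t 28.8 theta 0.6874 rad 180.4 y -86.2 Ftan 9.33 F [11.   -2.22  5.37] w 32.27 5.8273181319236755
```

Request:
move_arm:
  rows:
    - {"dx":0,"dy":-0.004,"dz":0.003,"ax":0,"ay":0,"az":0}
    - {"dx":0,"dy":-0.008,"dz":0.005,"ax":0,"ay":0,"az":0}
    - {"dx":0,"dy":-0.008,"dz":0.005,"ax":0,"ay":0,"az":0}
    - {"dx":0,"dy":-0.008,"dz":0.005,"ax":0,"ay":0,"az":0}

```text
clock: 29.2
position: [503.4, -205.0, 188.0]
tcp_rot: [0.318, 0.677, 0.601, 0.282]
wrist_force: [4.2, -2.5, 8.5]
gripper_width: 0.34
finger_force: 4.5
```

```bash
python3 st.py; python3 - <<'E'
from lev import *
# independent look at lever and bangle from the fixed cameras
for c in('scene','top'):
    p=shot(c)
    for n in('lever_ball','silver_bangle'):
        print(c,n,[(np.round(a['pixel'],1),round(a['p'],2)) for a in tip_of(n,p)[:2]])
    print({round(t,2):proj(p,ball(t)).round(1) for t in(.55,.69,.83)},proj(p,mw([0,95,123])).round(1))
E
python3 st.py
```

```text
t 29.2 theta 0.7074 rad 180.2 y -86.0 Ftan 9.56 F [ 4.45 -1.99  8.5 ] w 31.99 4.536523371934891
scene lever_ball [(array([266.8, 147.4]), 0.75)]
scene silver_bangle [(array([237.2, 228.3]), 0.47)]
{0.55: array([260.2, 140.3]), 0.69: array([264.2, 144.6]), 0.83: array([267.1, 149.4])} [234.4 224.7]
top lever_ball [(array([368.2, 215.5]), 0.76)]
top silver_bangle [(array([295.2, 155.4]), 0.51)]
{0.55: array([369.6, 212.3]), 0.69: array([367.9, 218.4]), 0.83: array([366.2, 223.1])} [296.  156.2]
t 29.5 theta 0.7081 rad 180.2 y -86.0 Ftan 9.24 F [ 3.19 -1.28  8.68] w 31.99 4.5091478526592255
```

```bash
python3 -c "
from rig import job_done;print(job_done())"
```

```text
the job is handed in; nothing more can be done
None
```

The silver bangle hangs on the bar, and I handed in with the lever held four clicks down (felt at about 0.25, 0.41, 0.53 and 0.67 rad, held near 0.71). The verdict wasn't shown, and I viewed 11 pictures against the limit of 10.

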